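# Nip a small book in the four-nut board press

### The arm

A 6-joint arm with a two-finger parallel gripper is mounted at the origin on a cart in front of the work surface, level with it; the furniture and walls round the work are solid. World frame = base frame: x ahead of the robot, y to its left, z up, the work surface at z = 0. Lengths are in m, angles in rad, forces in N, time in s.
With the tool pointing down it reaches from about 0.4 to 0.925 m from the base axis. Payload 12.5 kg.
Tool frame: the origin (TCP) lies midway between the tips of the shut fingers; the grasp point (between the pads) lies 19 mm behind it (manip.pinch_z is the distance from the TCP to the grasp point, in m); z points along the fingers, y is the line along which they close (so a half turn about z gives the same grasp; the last joint's range is limited). The gripper opens to 95 mm and grips with 3 to 60 N. Pads are 20 mm wide; open, the fingers measure 119 mm over their backs; the gripper's body (75 mm by 180 mm) begins 59 mm behind the grasp point.
Start: joints at [1.149, 0.491, 1.559, -0, 1.092, -0.106], TCP at [0.194, 0.594, 0.215] pointing down, gripper open.
Joint ranges: [-3.1, 3.1], [-0.84, 2.19], [0.05, 2.79], [-1.13, 4.28], [0.06, 2.93], [-2.69, 2.69]. Speed limits (rad/s): [2.22, 2.22, 2.79, 3.14, 3.14, 3.14].

### API

Orientations are given as a unit quaternion [w, x, y, z].
In Python, from plant import manip gives the robot as it stands.
- The arm moves only by the tool move_arm, never from a script. Its argument "deltas" is a list of rows, each an object with "slide": the shift along the tool's x, y, z in cm, a list of three; "twist": the turn, a rotation vector about the tool's x, y, z in rad, a list of three; "grip": the finger opening in cm, from 0 to 9.51. A call has 1 to 12 rows; each row is the pose to reach, as a shift and turn from the pose commanded when the call began, along the tool's axes at that moment; what a row does not reach only later rows make up. A row lasts 1/12 s, in which the tool goes at most 41.7 mm and 7.16 degrees, less where a joint would pass 70% of its speed; a pose out of reach is approached as far as the arm can. A call with a gripper value outside its range is refused whole. The fingers move at their own pace and stop on an object; "grip_force" is the grip in N (left out, the last holds). Time passes only in rows, so rows that repeat a pose let the fingers close. It gives the time, the measured TCP pose, the force, the opening and the grip force at its end, in the units of the state.
- manip.state(): the state, without advancing time (a new reading comes with each control period).
- manip.read_camera(name): name is "scene" or "top" or "wrist"; returns the picture (480x640x3 uint8, blue, green, red); there is no depth.
- manip.camera_params(name): a dict with "K" (3x3 intrinsics, pixels), "R" (3x3) and "t" (3): a world point X has camera coordinates R X + t. Camera axes: x right, y down, z forward; pixel columns grow to the right and rows downward; lengths in m; the calibration is good to about 2 mm. A picture is of the moment at which its call begins: read the wrist's pose just before it. camera_params takes no time and is no camera call; for the wrist camera it gives the pose at the moment of the call.
- manip.finish_job(): hands the job in; it is judged then, once.
The state is a dict: "time": time; "joints": joint angles; "dq": joint speeds; "tau": joint torques, N m; "ee_pos": TCP position; "tool_rot": TCP orientation; "wrist_force": force on the tool from outside, world axes, zero at the start; "wrist_torque": the same for the moment, N m; "opening": finger opening in m; "gripper_force": force on a finger pad.
Only numpy, scipy, OpenCV 4.12 (cv2) and the standard library are available. Lean on these libraries where they do the work, as an engineer would, in place of code of your own. Each camera call takes 0.05 s, during which the arm holds its last target. There are 200 camera calls.

### The job

Take the small old book out of its notched tray and slide it into the board press, fore-edge first, midway between the studs and right up to the back stop, so that only its spine stands out in front. Then close the press with its four thumb nuts: turn them clockwise in crisscross order (one diagonal pair, then the other), about half of the way in a first round and fully home in a second, so that the platen stays nearly level all the time. Leave the loupe and the thread spool where they are.

Things in the scene. Friction and masses are not known exactly. Their poses are not given: they have to be found in the camera images.
- book_centre (a point): Centre (half-way up) of the small old oblong book, 116 long x 62 wide x 20 mm thick, 0.14 kg, lying flat. Its x axis runs along the 116 mm length from the spine end to the fore-edge end, y across, z up. It starts in the tray. Rigid; pinch it across the 62 mm width.
- book_spine (a point): Middle of the book's spine end (dark leather, three raised bands; one of the two short 62 mm ends), half-way up its thickness, 58 mm from the book's centre towards its own -x.
- tray: Fixed open wooden tray, 132 x 78 mm, 24 mm high, floor 4 mm thick, walls 5 mm; origin at the centre of its underside, x along the 132 mm length. The book fits in it with 3 mm of play all round and its top flush with the walls; each long wall is open for 64 mm in its middle (thumb notch), so that the book can be taken only there, near the middle of its length. Lift it straight up.
- press: Fixed board press. Origin: centre of its underside below the platen; x points into the press, away from its open front, y to its left. Wooden base board: x -190 to +100 mm, y +-100 mm; its flat top, the bed, is 22 mm above the origin. The part in front of the platen (x below -56 mm) is a bare feed board to lay the book on and slide it in. Four studs, 16 mm thick, at x +-36, y +-70 mm.
- back_stop (a point): Middle of the lower front edge of the back stop, a 12 mm high wooden strip across the bed under the platen, 34 mm behind the press's origin in x, at bed height. With the book home against it the spine stands 26 mm out in front of the platen (spine end at x = -82 mm of the press, book's centre at -24 mm).
- platen_centre (a point): Centre of the top face of the platen, a beech board 112 (x, +-56 mm) x 186 (y) x 13 mm with 4 mm of grey felt below, borne on four springs; z axis = its normal, upright while it is level. Its top is 62 mm above the press's origin when open, 57.5 mm closed. Open, there are about 23 mm between bed and felt, 3 mm more than the book; closed, it nips the book. Nut tops: 30 mm above it.
- nut_front_left (a joint): Turn of the front left thumb nut (front = side of the press's open front, left = its +y), rad, clockwise from above: 0 fully open, 1.4 (80 degrees) fully home against the shoulder of its stud, where it stops. All four start between 0 and 0.12. Stiff (about 0.15 N m) and stays where it is left. Quick thread: the nut goes down 3.2 mm per rad and takes its corner of the platen with it.
- nut_front_left_grip (a point): Centre of the flat upright thumb grip of the front left nut, on the axis of its stud: 44 mm long (its x axis), 9 mm thick (y), 22 mm high; bottom of the grip about 8 mm above the platen. Pinch it across its thickness from above and turn about the vertical; a turn of 40 degrees is half of its way.
- nut_front_right (a joint): Turn of the front right thumb nut (front = side of the press's open front, left = its +y), rad, clockwise from above: 0 fully open, 1.4 (80 degrees) fully home against the shoulder of its stud, where it stops. All four start between 0 and 0.12. Stiff (about 0.15 N m) and stays where it is left. Quick thread: the nut goes down 3.2 mm per rad and takes its corner of the platen with it.
- nut_front_right_grip (a point): Centre of the flat upright thumb grip of the front right nut, on the axis of its stud: 44 mm long (its x axis), 9 mm thick (y), 22 mm high; bottom of the grip about 8 mm above the platen. Pinch it across its thickness from above and turn about the vertical; a turn of 40 degrees is half of its way.
- nut_back_left (a joint): Turn of the back left thumb nut (front = side of the press's open front, left = its +y), rad, clockwise from above: 0 fully open, 1.4 (80 degrees) fully home against the shoulder of its stud, where it stops. All four start between 0 and 0.12. Stiff (about 0.15 N m) and stays where it is left. Quick thread: the nut goes down 3.2 mm per rad and takes its corner of the platen with it.
- nut_back_left_grip (a point): Centre of the flat upright thumb grip of the back left nut, on the axis of its stud: 44 mm long (its x axis), 9 mm thick (y), 22 mm high; bottom of the grip about 8 mm above the platen. Pinch it across its thickness from above and turn about the vertical; a turn of 40 degrees is half of its way.
- nut_back_right (a joint): Turn of the back right thumb nut (front = side of the press's open front, left = its +y), rad, clockwise from above: 0 fully open, 1.4 (80 degrees) fully home against the shoulder of its stud, where it stops. All four start between 0 and 0.12. Stiff (about 0.15 N m) and stays where it is left. Quick thread: the nut goes down 3.2 mm per rad and takes its corner of the platen with it.
- nut_back_right_grip (a point): Centre of the flat upright thumb grip of the back right nut, on the axis of its stud: 44 mm long (its x axis), 9 mm thick (y), 22 mm high; bottom of the grip about 8 mm above the platen. Pinch it across its thickness from above and turn about the vertical; a turn of 40 degrees is half of its way.
- loupe: Black eyepiece loupe, 37 mm across, 38 mm high; bystander, origin at the centre of its underside.
- thread_spool: Wooden spool of thread, 31 mm across, 40 mm high; bystander, origin at the centre of its underside.

How it is judged:
By the outcome, as a careful person would: the job done as asked, in the order asked, and still so for the second after the job is handed in, with the robot touching nothing.
It also fails if it takes over 72 s, if anything falls off the work surface, if the arm or the gripper's body presses on something with over 40 N, if the wrist force passes 120 N, or if a joint passes its speed limit or range.

## Working session

There is one attempt and no reset: what is moved stays moved. The work goes in short steps, Python scripts to look and compute and a tool call to move; the robot and the scene stay as the last step left them, time stands still between calls to the robot, and variables do not carry over. Pictures are saved under pics/ and viewed, at most 10 in all, crops included, and the job is handed in when it is done.

Besides the shell and the picture viewer there is one more tool, called as name([rows], argument=value, ...), one row to a line, values as JSON. move_arm: Moves the arm, as the interface text tells. Its arguments: {"type":"object","properties":{"deltas":{"type":"array","items":{"type":"object","properties":{"slide":{"type":"array","items":{"type":"number"}},"twist":{"type":"array","items":{"type":"number"}},"grip":{"type":"number"}}}},"grip_force":{"type":"number"}},"required":["deltas"]}

```bash
ls; mkdir -p pics; python3 - <<'E'
from plant import manip
import cv2
s=manip.state();print(s)
a=manip.read_camera("scene");b=manip.read_camera("top")
cv2.imwrite("pics/scene0.png",a);cv2.imwrite("pics/top0.png",b)
for n in("scene","top","wrist"):print(n,manip.camera_params(n))
print(manip.pinch_z)
E
```

```text
pics
{'time': 0.0, 'joints': array([ 1.14941527e+00,  4.91580258e-01,  1.55946725e+00, -7.33757701e-06,
        1.09170554e+00, -1.05604274e-01]), 'dq': array([ 0.00139437,  0.00144897, -0.00021185, -0.00160638,  0.00012075,
        0.00013469]), 'tau': array([ 2.11884973e-03, -6.12643147e+01, -2.58184272e+01,  6.93621137e-02,
        4.81908477e-02, -1.21053454e-04]), 'ee_pos': array([0.1939749 , 0.59386954, 0.21404277]), 'tool_rot': array([-1.47971798e-04,  1.57231516e-01,  9.87561600e-01, -5.61017836e-04]), 'wrist_force': array([-0.4436084 , -0.30269516,  0.10362898]), 'wrist_torque': array([ 0.04853589,  0.03483256, -0.02103834]), 'gripper_force': 0.0, 'opening': 0.0952554225083261}
scene {'K': array([[463.577042  ,   0.        , 316.83792711],
       [  0.        , 463.577042  , 242.74854738],
       [  0.        ,   0.        ,   1.        ]]), 'R': array([[-0.60850163, -0.79340909, -0.01509213],
       [-0.33255399,  0.27222645, -0.90293998],
       [ 0.72050927, -0.5444215 , -0.4295016 ]]), 't': array([0.37751499, 0.24916067, 0.52746425])}
top {'K': array([[475.78724113,   0.        , 309.45041426],
       [  0.        , 475.78724113, 239.66028157],
       [  0.        ,   0.        ,   1.        ]]), 'R': array([[ 0.02024161, -0.99977191,  0.00681168],
       [-0.98267581, -0.02114995, -0.18412206],
       [ 0.18422413, -0.00296675, -0.98287978]]), 't': array([0.05267909, 0.55173049, 0.81617085])}
wrist {'K': array([[432.3384675 ,   0.        , 315.62226656],
       [  0.        , 432.3384675 , 242.63127389],
       [  0.        ,   0.        ,   1.        ]]), 'R': array([[ 0.3110171 ,  0.95040339, -0.0013235 ],
       [ 0.92376578, -0.30197203,  0.23552003],
       [ 0.22343937, -0.07447336, -0.9718686 ]]), 't': array([-0.6235237 , -0.02620789,  0.38967511])}
0.0188
```

View pics/top0.png

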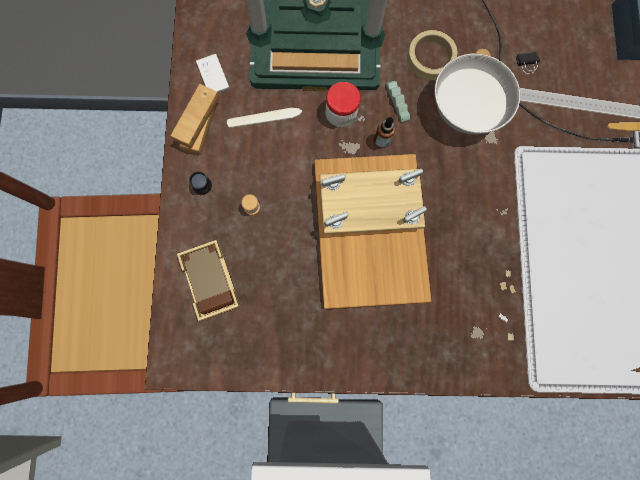

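View pics/scene0.png

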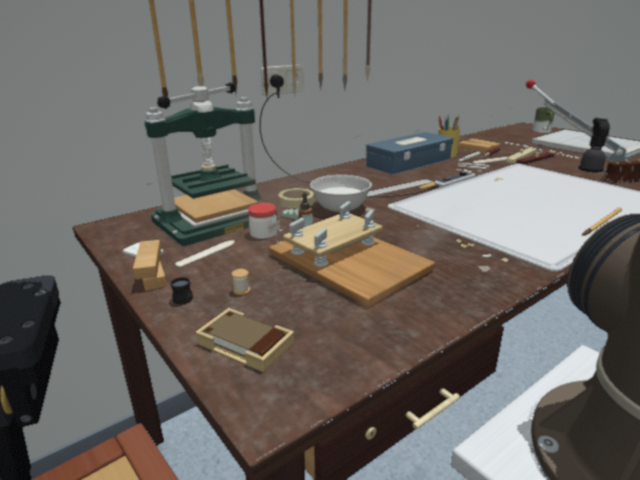

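The top view shows the tray at about (207,280) with its dark spine end at (215,302), nearer the robot. The press is centred at about (372,230), with its feed board towards the robot and grips at (334,181), (411,177), (336,219) and (414,215). The loupe is at (200,183) and the spool at (250,205).

```bash
cat > h.py <<'E'
from plant import manip
import cv2, numpy as np
from scipy.spatial.transform import Rotation as Ro
def ray(c,px,z):
    px=np.atleast_2d(px).astype(float)
    d=np.c_[(px-[c["K"][0,2],c["K"][1,2]])/c["K"][0,0],np.ones(len(px))]@c["R"]
    o=-c["R"].T@c["t"]
    return o+d*((z-o[2])/d[:,2])[:,None]
def proj(c,X):
    p=(np.atleast_2d(X)@c["R"].T+c["t"])@c["K"].T
    return p[:,:2]/p[:,2:]
def mask(im,lo,hi):
    return cv2.morphologyEx(cv2.inRange(cv2.cvtColor(im,cv2.COLOR_BGR2HSV),lo,hi),cv2.MORPH_OPEN,np.ones((3,3)))
def biggest(m,box):
    k=np.zeros_like(m);x0,y0,x1,y1=box;k[y0:y1,x0:x1]=m[y0:y1,x0:x1]
    cs=cv2.findContours(k,cv2.RETR_EXTERNAL,cv2.CHAIN_APPROX_NONE)[0]
    return max(cs,key=cv2.contourArea)
def rect(P):  # metric rectangle of world xy points
    return cv2.minAreaRect((np.asarray(P)[:,:2]*1000).astype(np.float32))
E
python3 - <<'E'
from h import *
im=cv2.imread("pics/top0.png");c=manip.camera_params("top")
hsv=cv2.cvtColor(im,cv2.COLOR_BGR2HSV)
for p in [(375,270),(330,290),(370,200),(182,270),(205,270),(213,302),(300,250),(334,181)]:print(p,hsv[p[1],p[0]])
m=mask(im,(5,90,90),(30,255,255))
b=biggest(m,(305,145,445,320));print("board",rect(ray(c,b[:,0],.022)),cv2.boundingRect(b))
t=biggest(mask(im,(8,40,60),(35,255,255)),(165,230,250,330));print("tray",rect(ray(c,t[:,0],.024)),cv2.boundingRect(t))
print("nuts",ray(c,[(334,181),(411,177),(336,219),(414,215)],.081))
print("loupe,spool",ray(c,[(200,180),(250,203)],.04))
E
```

```text
(375, 270) [ 16 143 191]
(330, 290) [ 17 141 206]
(370, 200) [ 20  88 227]
(182, 270) [ 19 108 132]
(205, 270) [ 19  79 145]
(213, 302) [ 10 133 111]
(300, 250) [ 10  71 101]
(334, 181) [75  5 96]
board ((578.9619140625, -58.33320617675781), (336.72235107421875, 262.2891540527344), 1.3164604902267456) (305, 145, 140, 175)
tray ((478.253662109375, 253.49749755859375), (187.0335235595703, 158.06130981445312), 2.4988839626312256) (165, 230, 85, 100)
nuts [[ 0.65330546  0.02224846  0.081     ]
 [ 0.66394553 -0.1167437   0.081     ]
 [ 0.58318706  0.01794647  0.081     ]
 [ 0.59351422 -0.12073936  0.081     ]]
loupe,spool [[0.66269044 0.27303399 0.04      ]
 [0.61998499 0.17681676 0.04      ]]
```

```bash
python3 - <<'E'
from h import *
im=cv2.imread("pics/top0.png");c=manip.camera_params("top")
m=mask(im,(10,75,125),(30,255,255))
b=biggest(m,(305,145,445,320));print("board",rect(ray(c,b[:,0],.022)),cv2.boundingRect(b))
t=biggest(m,(165,230,250,330));print("tray",rect(ray(c,t[:,0],.024)),cv2.boundingRect(t))
s=biggest(mask(im,(0,110,50),(13,255,140)),(190,280,235,320));print("spine",rect(ray(c,s[:,0],.024)),cv2.boundingRect(s))
v=biggest(m,(165,230,250,330));
st=manip.state();R=Ro.from_quat(np.roll(st["tool_rot"],-1)).as_matrix();print(R.round(3))
cw=manip.camera_params("wrist");o=-cw["R"].T@cw["t"];print("cam in tool",R.T@(o-st["ee_pos"]),"axis",R.T@cw["R"].T)
E
```

```text
board ((580.481689453125, -53.783973693847656), (288.7889404296875, 202.18447875976562), 4.612757205963135) (315, 154, 116, 155)
tray ((487.2851257324219, 255.09361267089844), (111.2660140991211, 79.84744262695312), 21.325836181640625) (177, 243, 57, 67)
spine ((434.9349365234375, 234.76675415039062), (24.686983108520508, 63.478851318359375), 21.355649948120117) (198, 292, 35, 22)
[[-0.951  0.311 -0.   ]
 [ 0.311  0.951 -0.001]
 [ 0.    -0.001 -1.   ]]
cam in tool [ 0.06599554 -0.00088035 -0.1699085 ] axis [[-4.35420849e-04 -9.71841225e-01 -2.35636255e-01]
 [ 9.99999840e-01 -3.38350865e-04 -4.52381406e-04]
 [ 3.59915169e-04 -2.35636414e-01  9.71841217e-01]]
```

```bash
cat >> h.py <<'E'
def go(x,y,z,yaw):
    """print slide (cm) and twist for TCP target, yaw = world angle of tool x in deg"""
    s=manip.state();R=Ro.from_quat(np.roll(s["tool_rot"],-1))
    a=np.radians(yaw);T=Ro.from_matrix(np.array([[np.cos(a),np.sin(a),0],[np.sin(a),-np.cos(a),0],[0,0,-1]]))
    d=R.inv().apply(np.array([x,y,z])-s["ee_pos"])
    print("slide",(d*100).round(2),"twist",(R.inv()*T).as_rotvec().round(3),"t",round(s["time"],2))
E
python3 -c "
from h import *
go(.4607,.2449,.13,201.3)"
```

```text
slide [-36.19 -24.88   8.43] twist [-0.001 -0.    -0.688] t 0.1
```

move_arm([
  {"slide": [-36.2, -24.9, 8.4], "twist": [0, 0, -0.688], "grip": 9.5},
  {"slide": [-36.2, -24.9, 8.4], "twist": [0, 0, -0.688], "grip": 9.5},
  {"slide": [-36.2, -24.9, 8.4], "twist": [0, 0, -0.688], "grip": 9.5},
  {"slide": [-36.2, -24.9, 8.4], "twist": [0, 0, -0.688], "grip": 9.5},
  {"slide": [-36.2, -24.9, 8.4], "twist": [0, 0, -0.688], "grip": 9.5},
  {"slide": [-36.2, -24.9, 8.4], "twist": [0, 0, -0.688], "grip": 9.5},
  {"slide": [-36.2, -24.9, 8.4], "twist": [0, 0, -0.688], "grip": 9.5},
  {"slide": [-36.2, -24.9, 8.4], "twist": [0, 0, -0.688], "grip": 9.5},
  {"slide": [-36.2, -24.9, 8.4], "twist": [0, 0, -0.688], "grip": 9.5},
  {"slide": [-36.2, -24.9, 8.4], "twist": [0, 0, -0.688], "grip": 9.5},
  {"slide": [-36.2, -24.9, 8.4], "twist": [0, 0, -0.688], "grip": 9.5},
  {"slide": [-36.2, -24.9, 8.4], "twist": [0, 0, -0.688], "grip": 9.5},
])

```text
time: 1.1
ee_pos: [0.4639, 0.2404, 0.1292]
tool_rot: [-0.0, -0.183, 0.983, -0.0]
wrist_force: [-0.1, -0.4, 0.6]
opening: 0.0951
gripper_force: 0.0
```

```bash
python3 -c "
from h import *
s=manip.state();print(s['ee_pos'],s['time'],s['joints'].round(2))
c=manip.camera_params('wrist');im=manip.read_camera('wrist');cv2.imwrite('pics/w1.png',im)
go(.4607,.2449,.13,201.3)"
```

```text
[0.46386224 0.24040217 0.12923986] 1.1 [ 0.35  0.46  1.9  -0.    0.78 -1.59]
slide [ 0.06  0.3  -0.03] twist [-0.    -0.001 -0.004] t 1.15
```

View pics/w1.png

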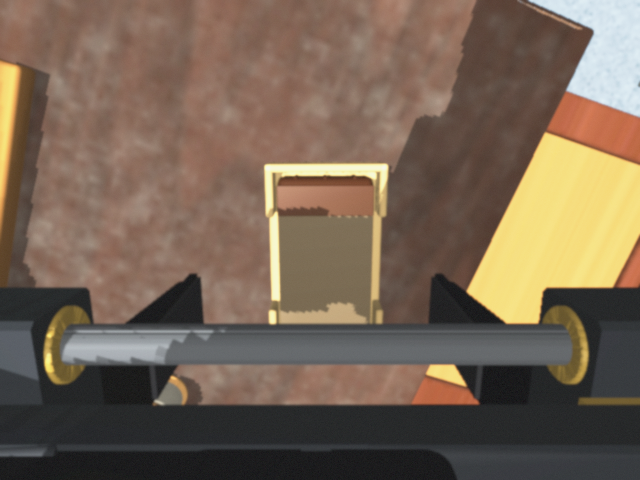

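The tray is square to the gripper. The book's spine edge is at row 177, columns 278–373. The notch starts at row 216, and the tray's near wall is at row 164.

```bash
python3 -c "
from h import *
c=manip.camera_params('wrist')
P=ray(c,[(278,177),(373,177),(279,290),(377,290),(264,165),(388,165),(270,216),(383,216)],.024);print(P.round(4))
a=np.radians(201.3);d=-np.array([np.cos(a),np.sin(a)])
for q in(0,4):
  m=(P[q]+P[q+1])[:2]/2;print(np.linalg.norm(P[q]-P[q+1]),'centre',m+d*(.058 if q==0 else .066))
v=P[1]-P[0];print(np.degrees(np.arctan2(v[1],v[0])))
go(.4607,.2449,.006,201.3)"
```

```text
[[0.4314 0.2042 0.024 ]
 [0.4098 0.2603 0.024 ]
 [0.5022 0.2305 0.024 ]
 [0.4785 0.2921 0.024 ]
 [0.4275 0.1934 0.024 ]
 [0.3995 0.2662 0.024 ]
 [0.4567 0.2079 0.024 ]
 [0.4305 0.2761 0.024 ]]
0.060124650654319045 centre [0.4746019  0.25333289]
0.07797550141130921 centre [0.47496755 0.25380823]
111.02643567516424
slide [ 0.05  0.3  12.37] twist [-0.    -0.001 -0.004] t 1.15
```

```bash
python3 -c "
from h import *
go(.4610,.2481,.006,201.1)"
```

```text
slide [-0.1   0.59 12.37] twist [-0.    -0.001 -0.001] t 1.15
```

move_arm([
  {"slide": [-0.1, 0.6, 3.5], "twist": [0, 0, 0], "grip": 9.5},
  {"slide": [-0.1, 0.6, 7], "twist": [0, 0, 0], "grip": 9.5},
  {"slide": [-0.1, 0.6, 10], "twist": [0, 0, 0], "grip": 9.5},
  {"slide": [-0.1, 0.6, 12], "twist": [0, 0, 0], "grip": 9.5},
  {"slide": [-0.1, 0.6, 12.3], "twist": [0, 0, 0], "grip": 9.5},
  {"slide": [-0.1, 0.6, 12.3], "twist": [0, 0, 0], "grip": 5.5},
  {"slide": [-0.1, 0.6, 12.3], "twist": [0, 0, 0], "grip": 5.5},
  {"slide": [-0.1, 0.6, 12.3], "twist": [0, 0, 0], "grip": 5.5},
  {"slide": [-0.1, 0.6, 12.3], "twist": [0, 0, 0], "grip": 5.5},
  {"slide": [-0.1, 0.6, 12.3], "twist": [0, 0, 0], "grip": 5.5},
], grip_force=20)

```text
time: 1.98
ee_pos: [0.4601, 0.2511, 0.0088]
tool_rot: [0.001, -0.185, 0.983, 0.0]
wrist_force: [0.8, -2.0, 1.2]
opening: 0.0668
gripper_force: 0.9
```

move_arm([
  {"slide": [0, 0, 0], "twist": [0, 0, 0], "grip": 5.5},
  {"slide": [0, 0, 0], "twist": [0, 0, 0], "grip": 5.5},
  {"slide": [0, 0, 0], "twist": [0, 0, 0], "grip": 5.5},
  {"slide": [0, 0, 0], "twist": [0, 0, 0], "grip": 5.5},
], grip_force=25)

```text
time: 2.32
ee_pos: [0.4613, 0.2496, 0.0087]
tool_rot: [0.001, -0.185, 0.983, -0.001]
wrist_force: [7.2, -18.9, 5.7]
opening: 0.0617
gripper_force: 25.0
```

move_arm([
  {"slide": [0, -0.15, 0], "twist": [0, 0, 0], "grip": 5.5},
  {"slide": [0, -0.3, 0], "twist": [0, 0, 0], "grip": 5.5},
  {"slide": [0, -0.3, 0], "twist": [0, 0, 0], "grip": 5.5},
], grip_force=25)

```text
time: 2.57
ee_pos: [0.4616, 0.2484, 0.0088]
tool_rot: [0.001, -0.185, 0.983, 0.0]
wrist_force: [2.0, -0.1, 6.1]
opening: 0.062
gripper_force: 25.0
```

move_arm([
  {"slide": [0, 0, -0.5], "twist": [0, 0, 0], "grip": 5.5},
  {"slide": [0, 0, -1.5], "twist": [0, 0, 0], "grip": 5.5},
  {"slide": [0, 0, -3.5], "twist": [0, 0, 0], "grip": 5.5},
  {"slide": [0, 0, -6], "twist": [0, 0, 0], "grip": 5.5},
  {"slide": [0, 0, -8], "twist": [0, 0, 0], "grip": 5.5},
  {"slide": [0, 0, -8], "twist": [0, 0, 0], "grip": 5.5},
  {"slide": [0, 0, -8], "twist": [0, 0, 0], "grip": 5.5},
], grip_force=30)

```text
time: 3.15
ee_pos: [0.461, 0.2483, 0.089]
tool_rot: [0.001, -0.185, 0.983, 0.0]
wrist_force: [-1.1, 0.1, -2.3]
opening: 0.062
gripper_force: 30.0
```

```bash
python3 -c "
from h import *
s=manip.state();print(s['ee_pos'],s['time'],s['opening'])
c=manip.camera_params('wrist');im=manip.read_camera('wrist');cv2.imwrite('pics/w2.png',im)
# press estimate from top view: origin (.6254,-.0502) yaw 4.6
o=np.array([.6245,-.0499]);a=np.radians(4.4);R=np.array([[np.cos(a),-np.sin(a)],[np.sin(a),np.cos(a)]])
print(o+R@[-.14,0]);p=o+R@[-.14,0];go(p[0],p[1],.09,184.4)"
```

```text
[0.46096347 0.24833955 0.08898956] 3.15 0.06202139424872501
[ 0.48491261 -0.06064066]
slide [  8.96 -29.65  -0.21] twist [0.    0.001 0.295] t 3.2
```

View pics/w2.png

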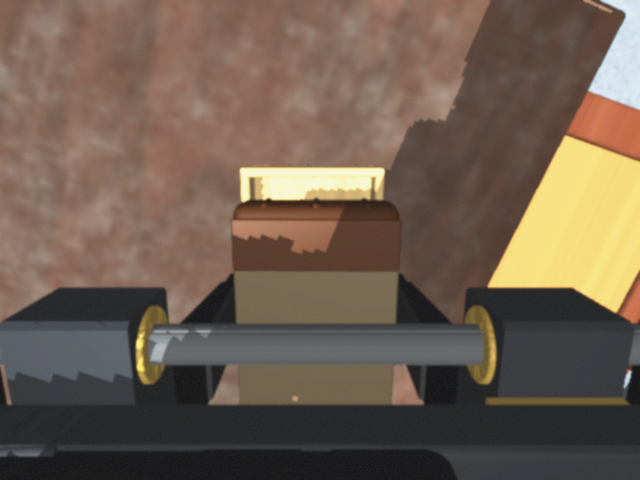

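The book is held square, between columns 234 and 400, with its spine at about row 215. I'm carrying it over the feed board.

move_arm([
  {"slide": [3, -4, -1], "twist": [0, 0, 0.1], "grip": 5.5},
  {"slide": [5, -8, -1], "twist": [0, 0, 0.2], "grip": 5.5},
  {"slide": [7, -12, -1], "twist": [0, 0, 0.295], "grip": 5.5},
  {"slide": [9, -16, -1], "twist": [0, 0, 0.295], "grip": 5.5},
  {"slide": [9, -20, -1], "twist": [0, 0, 0.295], "grip": 5.5},
  {"slide": [9, -24, -1], "twist": [0, 0, 0.295], "grip": 5.5},
  {"slide": [9, -27, 0], "twist": [0, 0, 0.295], "grip": 5.5},
  {"slide": [9, -29.6, 0], "twist": [0, 0, 0.295], "grip": 5.5},
  {"slide": [9, -29.6, 0], "twist": [0, 0, 0.295], "grip": 5.5},
  {"slide": [9, -29.6, 0], "twist": [0, 0, 0.295], "grip": 5.5},
  {"slide": [9, -29.6, 0], "twist": [0, 0, 0.295], "grip": 5.5},
  {"slide": [9, -29.6, 0], "twist": [0, 0, 0.295], "grip": 5.5},
])

```text
time: 4.2
ee_pos: [0.4838, -0.0593, 0.0872]
tool_rot: [-0.001, -0.039, 0.999, 0.0]
wrist_force: [-0.1, -0.0, -1.8]
opening: 0.0617
gripper_force: 30.0
```

```bash
python3 -c "
from h import *
s=manip.state();print(s['ee_pos'],s['time'],s['opening'])
c=manip.camera_params('wrist');im=manip.read_camera('wrist');cv2.imwrite('pics/w3.png',im)
print(ray(c,[(233,215),(400,215)],.104),c)
"
```

```text
[ 0.48379506 -0.05925379  0.08722954] 4.2 0.06170543453276065
[[ 0.44689549 -0.09274058  0.104     ]
 [ 0.4422424  -0.0329586   0.104     ]] {'K': array([[432.3384675 ,   0.        , 315.62226656],
       [  0.        , 432.3384675 , 242.63127389],
       [  0.        ,   0.        ,   1.        ]]), 'R': array([[-7.76833032e-02,  9.96977970e-01,  4.81851926e-04],
       [ 9.69242838e-01,  7.54089908e-02,  2.34268660e-01],
       [ 2.33524357e-01,  1.86657949e-02, -9.72171776e-01]]), 't': array([ 0.09746311, -0.46044102,  0.15369601])}
```

View pics/w3.png

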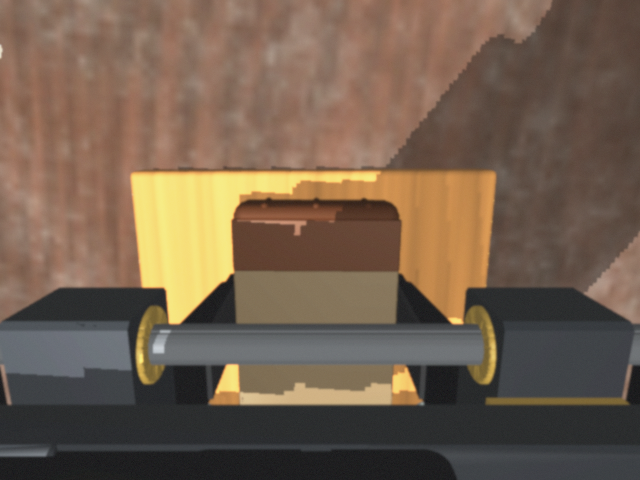

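The board's front edge is at row 172, with corners at columns 132 and 495. It is nearly parallel to the book, whose spine edge is at row ~218.

```bash
python3 -c "
from h import *
c=manip.camera_params('wrist');im=cv2.imread('pics/w3.png')
m=mask(im,(8,110,110),(30,255,255))
# edges by subpixel fit
g=m>0
rows=np.arange(180,285,4)
L=[(np.argmax(g[r,100:240])+100,r) for r in rows];Rr=[(520-np.argmax(g[r,440:520][::-1])-0,r) for r in rows]
F=[(x,np.argmax(g[100:210,x])+100) for x in range(145,490,8)]
for n,p in(('L',L),('R',Rr),('F',F)):
  P=ray(c,p,.022)[:,:2]*1000
  vx,vy,x,y=cv2.fitLine(P.astype(np.float32),cv2.DIST_HUBER,0,.01,.01).ravel();print(n,np.degrees(np.arctan2(vy,vx)),x,y, np.abs((P-[x,y])@[-vy,vx]).max())
P=ray(c,[(132,172),(495,172)],.022);print(P)
"
```

```text
L 4.463189 473.56058 -161.82326 6.54706255283355
R 4.7299705 461.71875 36.655468 0.4042003019597128
F -85.52244 434.1384 -64.4568 0.5319772081399982
[[ 0.44341184 -0.1624214   0.022     ]
 [ 0.42814116  0.03259319  0.022     ]]
```

move_arm([
  {"slide": [0, -0.2, 2], "twist": [0, 0, 0], "grip": 5.5},
  {"slide": [0, -0.2, 4], "twist": [0, 0, 0], "grip": 5.5},
  {"slide": [0, -0.2, 5.4], "twist": [0, 0, 0], "grip": 5.5},
  {"slide": [0, -0.2, 5.8], "twist": [0, 0, 0], "grip": 5.5},
  {"slide": [0, -0.2, 5.95], "twist": [0, 0, 0], "grip": 5.5},
  {"slide": [0, -0.2, 5.95], "twist": [0, 0, 0], "grip": 5.5},
  {"slide": [0, -0.2, 5.95], "twist": [0, 0, 0], "grip": 5.5},
])

```text
time: 4.83
ee_pos: [0.485, -0.062, 0.0288]
tool_rot: [0.0, -0.039, 0.999, -0.0]
wrist_force: [0.0, -0.4, -0.4]
opening: 0.062
gripper_force: 30.0
```

move_arm([
  {"slide": [0, 0, 0.1], "twist": [0, 0, 0], "grip": 5.5},
  {"slide": [0, 0, 0.1], "twist": [0, 0, 0], "grip": 5.5},
])

```text
time: 5.0
ee_pos: [0.4849, -0.0623, 0.0277]
tool_rot: [0.001, -0.039, 0.999, -0.0]
wrist_force: [-0.6, 0.3, -1.6]
opening: 0.0617
gripper_force: 30.0
```

move_arm([
  {"slide": [0, 0, 0.1], "twist": [0, 0, 0], "grip": 5.5},
  {"slide": [0, 0, 0.15], "twist": [0, 0, 0], "grip": 5.5},
  {"slide": [0, 0, 0.15], "twist": [0, 0, 0], "grip": 5.5},
])

```text
time: 5.25
ee_pos: [0.4849, -0.0623, 0.0266]
tool_rot: [0.001, -0.039, 0.999, -0.0]
wrist_force: [-3.6, 2.0, 14.4]
opening: 0.0616
gripper_force: 30.0
```

move_arm([
  {"slide": [0, 0.1, -0.05], "twist": [0, 0, 0], "grip": 6.6},
  {"slide": [0, 0.1, -0.05], "twist": [0, 0, 0], "grip": 6.6},
  {"slide": [0, 0.1, -0.05], "twist": [0, 0, 0], "grip": 5.5},
  {"slide": [0, 0.1, -0.05], "twist": [0, 0, 0], "grip": 5.5},
  {"slide": [0, 0.1, -0.05], "twist": [0, 0, 0], "grip": 5.5},
], grip_force=12)

```text
time: 5.67
ee_pos: [0.4847, -0.0614, 0.0262]
tool_rot: [0.0, -0.039, 0.999, -0.0]
wrist_force: [0.1, 0.1, 4.6]
opening: 0.0621
gripper_force: 12.0
```

move_arm([
  {"slide": [-1, 0, 0], "twist": [0, 0, 0], "grip": 5.5},
  {"slide": [-2, 0, 0], "twist": [0, 0, 0], "grip": 5.5},
  {"slide": [-3, 0, 0], "twist": [0, 0, 0], "grip": 5.5},
  {"slide": [-4, 0, 0], "twist": [0, 0, 0], "grip": 5.5},
  {"slide": [-5, 0, 0], "twist": [0, 0, 0], "grip": 5.5},
  {"slide": [-6, 0, 0], "twist": [0, 0, 0], "grip": 5.5},
  {"slide": [-6, 0, 0], "twist": [0, 0, 0], "grip": 5.5},
  {"slide": [-6, 0, 0], "twist": [0, 0, 0], "grip": 5.5},
])

```text
time: 6.33
ee_pos: [0.5457, -0.0567, 0.0262]
tool_rot: [0.001, -0.039, 0.999, -0.0]
wrist_force: [3.3, 0.3, 3.2]
opening: 0.062
gripper_force: 12.0
```

```bash
python3 -c "
from h import *
s=manip.state();print(s['ee_pos'],s['time'],s['opening'],s['wrist_force'])
ex=np.array([.9969,.0785]);ey=np.array([-.0785,.9969]);p=s['ee_pos'][:2];print(p@ex-.618,p@ey+.0991)
c=manip.camera_params('wrist');im=manip.read_camera('wrist');cv2.imwrite('pics/w4.png',im)
cv2.imwrite('pics/t4.png',manip.read_camera('top'))
a=cv2.resize(cv2.imread('pics/t4.png')[130:320,290:450],None,fx=2.5,fy=2.5)
b=cv2.resize(im,(475,356));b=cv2.copyMakeBorder(b,0,a.shape[0]-356,0,0,cv2.BORDER_CONSTANT)
o=np.hstack([a,b])[:, :800];cv2.imwrite('pics/v4.png',o)
"
```

```text
[ 0.54568554 -0.05669038  0.02615091] 6.3333 0.06203358912479838 [3.29337891 0.28111684 3.20396795]
-0.07845628156186457 -0.00025095108338296646
```

View pics/v4.png

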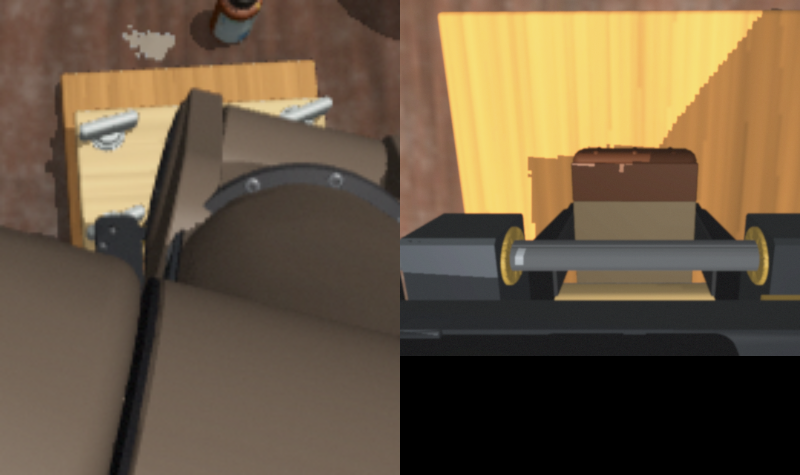

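move_arm([
  {"slide": [0, 0, 0], "twist": [0, 0, 0], "grip": 7.6},
  {"slide": [0, 0, -0.1], "twist": [0, 0, 0], "grip": 7.6},
  {"slide": [1, 0, -0.2], "twist": [0, 0, 0], "grip": 7.6},
  {"slide": [3, 0, -0.2], "twist": [0, 0, 0], "grip": 7.6},
  {"slide": [5, 0, -0.2], "twist": [0, 0, 0], "grip": 7.6},
  {"slide": [6.5, 0, -0.2], "twist": [0, 0, 0], "grip": 7.6},
  {"slide": [6.5, 0, -0.2], "twist": [0, 0, 0], "grip": 7.6},
  {"slide": [6.5, 0, -0.2], "twist": [0, 0, 0], "grip": 2.6},
  {"slide": [6.5, 0, -0.2], "twist": [0, 0, 0], "grip": 2.6},
  {"slide": [6.5, 0, -0.2], "twist": [0, 0, 0], "grip": 2.6},
  {"slide": [6.5, 0, -0.2], "twist": [0, 0, 0], "grip": 2.6},
  {"slide": [6.5, 0, -0.2], "twist": [0, 0, 0], "grip": 2.6},
])

```text
time: 7.43
ee_pos: [0.48, -0.0616, 0.028]
tool_rot: [0.0, -0.039, 0.999, 0.0]
wrist_force: [0.3, -0.2, 0.4]
opening: 0.0482
gripper_force: 0.0
```

```bash
python3 -c "
from h import *
s=manip.state();print(s['ee_pos'],s['time'],s['opening'],s['wrist_force'])
ex=np.array([.9969,.0785]);ey=np.array([-.0785,.9969]);p=s['ee_pos'][:2];print(p@ex-.618,p@ey+.0991)
c=manip.camera_params('wrist');im=manip.read_camera('wrist');cv2.imwrite('pics/w5.png',im)
d=manip.camera_params('scene');e=manip.read_camera('scene');cv2.imwrite('pics/s5.png',e)
a=cv2.resize(e[180:310,220:450],(460,260))
b=cv2.resize(im,(460,345));o=np.vstack([b,a])[:600];cv2.imwrite('pics/v5.png',o)
"
```

```text
[ 0.47998891 -0.06164454  0.0280299 ] 7.4333 0.048240448312949755 [ 0.29161712 -0.16723588  0.36860721]
-0.1443381484721048 -3.257276306099788e-05
```

View pics/v5.png

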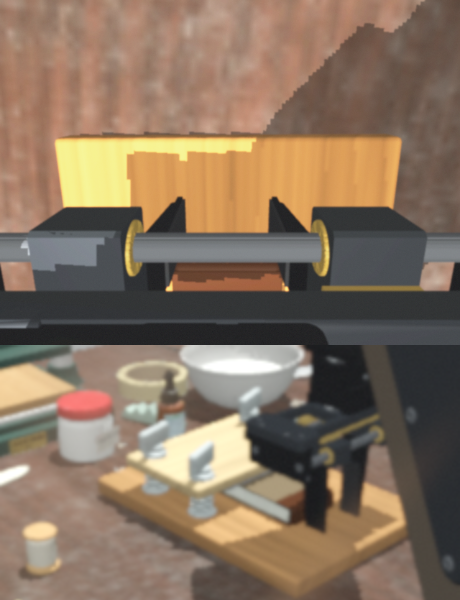

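The fingers are now behind the spine and the book lies straight under the platen's front edge. Next I push it in.

move_arm([
  {"slide": [0, 0, 0], "twist": [0, 0, 0], "grip": 2.6},
  {"slide": [0, 0, 0], "twist": [0, 0, 0], "grip": 2.6},
  {"slide": [-0.6, 0, 0], "twist": [0, 0, 0], "grip": 2.6},
  {"slide": [-1.2, 0, 0], "twist": [0, 0, 0], "grip": 2.6},
  {"slide": [-1.8, 0, 0], "twist": [0, 0, 0], "grip": 2.6},
  {"slide": [-2.4, 0, 0], "twist": [0, 0, 0], "grip": 2.6},
  {"slide": [-3, 0, 0], "twist": [0, 0, 0], "grip": 2.6},
  {"slide": [-3.6, 0, 0], "twist": [0, 0, 0], "grip": 2.6},
  {"slide": [-4.2, 0, 0], "twist": [0, 0, 0], "grip": 2.6},
  {"slide": [-4.6, 0, 0], "twist": [0, 0, 0], "grip": 2.6},
  {"slide": [-4.9, 0, 0], "twist": [0, 0, 0], "grip": 2.6},
  {"slide": [-4.9, 0, 0], "twist": [0, 0, 0], "grip": 2.6},
])

```text
time: 8.53
ee_pos: [0.5292, -0.0579, 0.0281]
tool_rot: [0.0, -0.039, 0.999, -0.0]
wrist_force: [-0.5, -0.1, -0.3]
opening: 0.0262
gripper_force: 0.0
```

move_arm([
  {"slide": [-0.15, 0, 0], "twist": [0, 0, 0], "grip": 2.6},
  {"slide": [-0.3, 0, 0], "twist": [0, 0, 0], "grip": 2.6},
  {"slide": [-0.3, 0, 0], "twist": [0, 0, 0], "grip": 2.6},
])

```text
time: 8.78
ee_pos: [0.5313, -0.0577, 0.028]
tool_rot: [-0.0, -0.039, 0.999, 0.0]
wrist_force: [-1.7, -0.4, -0.9]
opening: 0.026
gripper_force: 0.8
```

```bash
python3 -c "
from h import *
s=manip.state();print(s['ee_pos'],s['time'],s['wrist_force'])
e=manip.read_camera('scene');cv2.imwrite('pics/s6.png',e)
cv2.imwrite('pics/v6.png',cv2.resize(e[190:290,270:420],(750,500),interpolation=cv2.INTER_CUBIC))
"
```

```text
[ 0.53125348 -0.0576702   0.02804711] 8.7833 [-1.66021997 -0.41136921 -0.86678529]
```

View pics/v6.png

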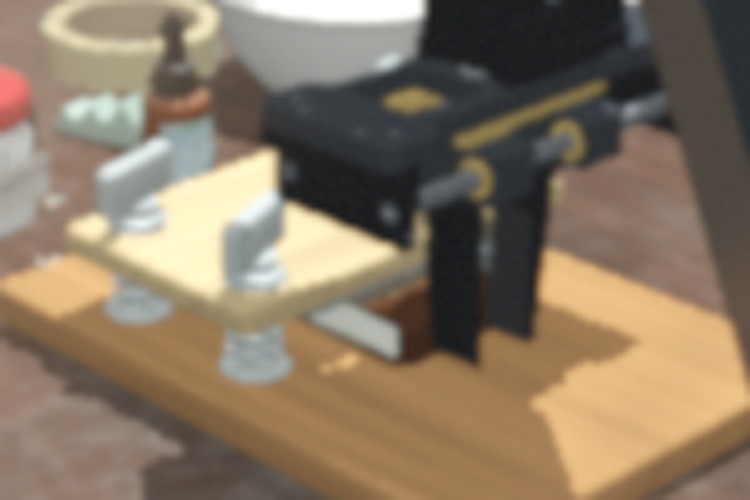

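The fingers are on the spine and the book is pushed most of the way in. I continue until it meets the stop.

move_arm([
  {"slide": [-0.1, 0, 0], "twist": [0, 0, 0], "grip": 2.6},
  {"slide": [-0.2, 0, 0], "twist": [0, 0, 0], "grip": 2.6},
  {"slide": [-0.3, 0, 0], "twist": [0, 0, 0], "grip": 2.6},
  {"slide": [-0.3, 0, 0], "twist": [0, 0, 0], "grip": 2.6},
])

```text
time: 9.17
ee_pos: [0.5314, -0.0576, 0.0281]
tool_rot: [-0.003, -0.039, 0.999, 0.0]
wrist_force: [-15.9, -6.8, 11.2]
opening: 0.0264
gripper_force: 8.1
```

move_arm([
  {"slide": [0.4, 0, 0], "twist": [0, 0, 0], "grip": 2.6},
  {"slide": [0.8, 0, 0], "twist": [0, 0, 0], "grip": 2.6},
  {"slide": [0.8, 0, -3], "twist": [0, 0, 0], "grip": 4},
  {"slide": [0.8, 0, -7], "twist": [0, 0, 0], "grip": 4},
  {"slide": [0, 0, -11], "twist": [0, 0, 0], "grip": 4},
  {"slide": [-2, 0, -14], "twist": [0, 0, 0], "grip": 4},
  {"slide": [-4, 0, -17], "twist": [0, 0, 0], "grip": 4},
  {"slide": [-7, 0, -20], "twist": [0, 0, 0], "grip": 4},
  {"slide": [-9.5, 0, -23], "twist": [0, 0, 0], "grip": 4},
  {"slide": [-9.5, 0, -23], "twist": [0, 0, 0], "grip": 4},
  {"slide": [-9.5, 0, -23], "twist": [0, 0, 0], "grip": 4},
  {"slide": [-9.5, 0, -23], "twist": [0, 0, 0], "grip": 4},
])

```text
time: 10.17
ee_pos: [0.6284, -0.0499, 0.2572]
tool_rot: [-0.001, -0.039, 0.999, 0.0]
wrist_force: [-0.2, 0.2, -0.7]
opening: 0.0402
gripper_force: 0.0
```

```bash
python3 -c "
from h import *
s=manip.state();print(s['ee_pos'],s['time'],s['wrist_force'],s['joints'].round(2),s['dq'].round(3))
c=manip.camera_params('wrist');im=manip.read_camera('wrist');cv2.imwrite('pics/w7.png',im)
import pickle;pickle.dump(c,open('c7.pkl','wb'))
"
```

```text
[ 0.6284384  -0.04993098  0.25716258] 10.1667 [-0.22052605  0.17840745 -0.65443793] [-0.18  0.46  1.49  0.    1.19 -1.83] [-0.004  0.003  0.021  0.     0.001  0.001]
```

View pics/w7.png

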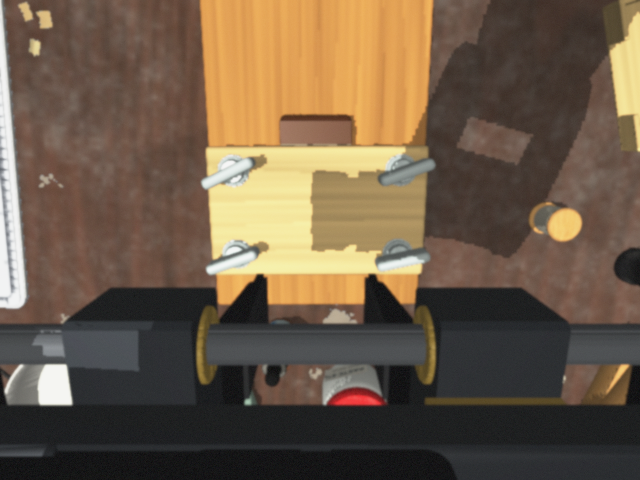

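The spine stands out in front of the platen, between columns 281 and 354 and rows 115–146. The four grips are at about (229,172), (408,171), (233,260) and (403,260), with their tops pointing up-right.

```bash
python3 -c "
from h import *
import pickle
c=pickle.load(open('c7.pkl','rb'));im=cv2.imread('pics/w7.png')
ex=np.array([.9969,.0785]);ey=np.array([-.0785,.9969]);o=.618*ex-.0991*ey;print('o',o)
f=lambda P:np.c_[(P[:,:2]@ex-.618)*1000,(P[:,:2]@ey+.0991)*1000].round(1)
print('spine',f(ray(c,[(281,116),(354,116)],.042)).tolist())
print('platen front',f(ray(c,[(207,147),(427,147)],.062)).tolist())
print('platen back',f(ray(c,[(213,275),(421,274)],.062)).tolist())
hsv=cv2.cvtColor(im,cv2.COLOR_BGR2HSV);m=((hsv[...,1]<45)&(hsv[...,2]>60)).astype(np.uint8)*255
m=cv2.morphologyEx(m,cv2.MORPH_OPEN,np.ones((3,3)))
for n,b in dict(FR=(196,150,265,196),FL=(370,148,442,196),BR=(200,238,268,280),BL=(368,238,438,280)).items():
  k=biggest(m,b);q=f(ray(c,k[:,0],.088));r=cv2.minAreaRect(q.astype(np.float32))
  z=np.zeros_like(m);cv2.drawContours(z,[k],-1,255,-1);ys,xs=np.nonzero(z)
  P=f(ray(c,np.c_[xs,ys],.088));vx,vy,x,y=cv2.fitLine(P.astype(np.float32),cv2.DIST_HUBER,0,.01,.01).ravel()
  print(n,r,'dir',np.degrees(np.arctan2(vy,vx)),x,y)
E=dict(FR=((204,182),(252,160)),FL=((382,180),(434,162)),BR=((209,268),(257,249)),BL=((378,267),(428,252)))
for n,p in E.items():
  P=f(ray(c,p,.09));d=P[1]-P[0];print(n,P.tolist(),'mid',P.mean(0),'len',np.linalg.norm(d),'ang',np.degrees(np.arctan2(d[1],d[0])))
"
```

```text
o [ 0.62386355 -0.05027979]
spine [[-80.2, -30.3], [-80.1, 32.2]]
platen front [[-54.8, -90.3], [-54.5, 91.2]]
platen back [[55.8, -91.7], [55.2, 92.3]]
FR ((-37.11439514160156, -69.47183227539062), (24.0166015625, 43.36534881591797), 4.316028118133545) dir -65.26808 -36.012596 -68.6299
FL ((-37.900001525878906, 70.14999389648438), (43.099998474121094, 23.799999237060547), 90.0) dir -74.646706 -37.855503 69.42054
BR ((34.699989318847656, -69.69999694824219), (25.172996520996094, 44.54773712158203), 44.99996566772461) dir -64.402824 33.15106 -69.37605
BL ((28.495319366455078, 68.98057556152344), (24.856857299804688, 44.17153549194336), 11.126177787780762) dir -84.31504 31.749828 69.40428
FR [[-28.8, -87.4], [-45.5, -49.5]] mid [-37.15 -68.45] len 41.41618041297387 ang 113.77988475496365
FL [[-30.1, 50.7], [-43.8, 90.2]] mid [-36.95  70.45] len 41.808372367266344 ang 109.12835859242543
BR [[40.8, -87.6], [24.9, -48.0]] mid [ 32.85 -67.8 ] len 42.672825076387895 ang 111.87620811163073
BL [[40.2, 49.9], [27.7, 89.8]] mid [33.95 69.85] len 41.81219917679528 ang 107.3948976351156
```

```bash
cat >> h.py <<'E'
ex=np.array([.9969,.0785]);ey=np.array([-.0785,.9969]);O=.6184*ex-.0987*ey
NUT={k:O+.036*a*ex+.070*b*ey for k,a,b in(("FL",-1,1),("FR",-1,-1),("BL",1,1),("BR",1,-1))}
def nut(k,z,ang): go(*NUT[k],z,ang+4.5)
E
python3 -c "
from h import *
print(NUT);nut('FL',.073,109.1)"
```

```text
{'FL': array([0.58284751, 0.01710737]), 'FR': array([ 0.59383751, -0.12245863]), 'BL': array([0.65462431, 0.02275937]), 'BR': array([ 0.66561431, -0.11680663])}
slide [ 3.96  7.03 18.4 ] twist [-1.000e-03 -2.000e-03  1.236e+00] t 10.22
```

move_arm([
  {"slide": [2, 3, 3], "twist": [0, 0, 0.12], "grip": 3.2},
  {"slide": [4, 7, 6], "twist": [0, 0, 0.24], "grip": 3.2},
  {"slide": [4, 7, 9], "twist": [0, 0, 0.36], "grip": 3.2},
  {"slide": [4, 7, 12], "twist": [0, 0, 0.48], "grip": 3.2},
  {"slide": [4, 7, 13], "twist": [0, 0, 0.6], "grip": 3.2},
  {"slide": [4, 7, 13], "twist": [0, 0, 0.72], "grip": 3.2},
  {"slide": [4, 7, 13], "twist": [0, 0, 0.84], "grip": 3.2},
  {"slide": [4, 7, 13], "twist": [0, 0, 0.96], "grip": 3.2},
  {"slide": [4, 7, 13], "twist": [0, 0, 1.08], "grip": 3.2},
  {"slide": [4, 7, 13], "twist": [0, 0, 1.2], "grip": 3.2},
  {"slide": [4, 7, 13], "twist": [0, 0, 1.236], "grip": 3.2},
  {"slide": [4, 7, 13], "twist": [0, 0, 1.236], "grip": 3.2},
])

```text
time: 11.22
ee_pos: [0.5827, 0.0165, 0.1273]
tool_rot: [-0.001, 0.548, 0.836, -0.0]
wrist_force: [-0.2, -0.1, 0.2]
opening: 0.0319
gripper_force: 0.0
```

move_arm([
  {"slide": [0, 0, 0], "twist": [0, 0, 0], "grip": 3.2},
])

```text
time: 11.3
ee_pos: [0.583, 0.0165, 0.1275]
tool_rot: [-0.001, 0.547, 0.837, -0.0]
wrist_force: [0.1, -1.0, 0.4]
opening: 0.0321
gripper_force: 0.0
```

```bash
python3 -c "
from h import *
nut('FL',.073,109.1)
im=manip.read_camera('scene');cv2.imwrite('pics/v8.png',cv2.resize(im[160:290,260:420],(800,600)))"
```

```text
slide [0.06 0.01 5.45] twist [-0.001 -0.001  0.002] t 11.3
```

View pics/v8.png

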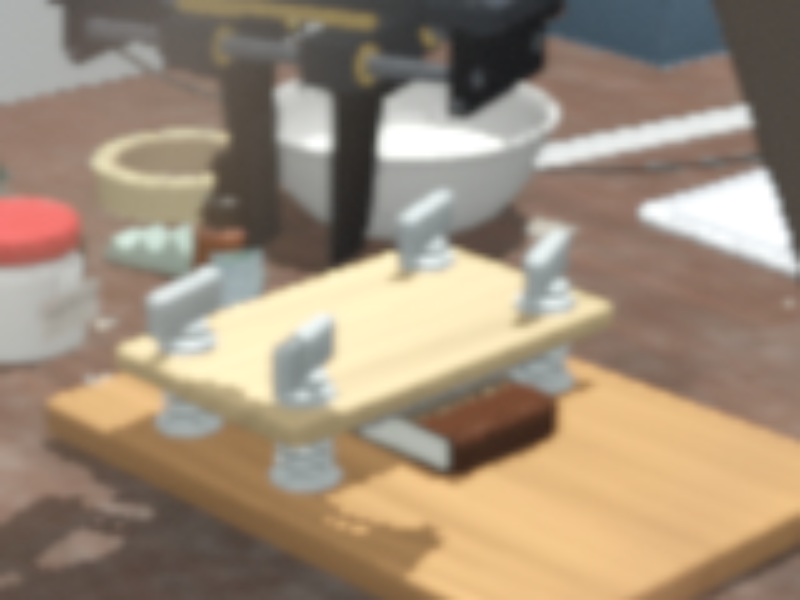

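The fingers sit straight above the front left grip at about (305,360), and the book lies flat with its spine out. I go down and pinch.

move_arm([
  {"slide": [0, 0, 2.5], "twist": [0, 0, 0], "grip": 3.2},
  {"slide": [0, 0, 4.5], "twist": [0, 0, 0], "grip": 3.2},
  {"slide": [0, 0, 5.4], "twist": [0, 0, 0], "grip": 3.2},
  {"slide": [0, 0, 5.4], "twist": [0, 0, 0], "grip": 3.2},
  {"slide": [0, 0, 5.4], "twist": [0, 0, 0], "grip": 0.5},
  {"slide": [0, 0, 5.4], "twist": [0, 0, 0], "grip": 0.5},
  {"slide": [0, 0, 5.4], "twist": [0, 0, 0], "grip": 0.5},
  {"slide": [0, 0, 5.4], "twist": [0, 0, 0], "grip": 0.5},
  {"slide": [0, 0, 5.4], "twist": [0, 0, 0], "grip": 0.5},
  {"slide": [0, 0, 5.4], "twist": [0, 0, 0], "grip": 0.5},
], grip_force=35)

```text
time: 12.18
ee_pos: [0.5838, 0.0164, 0.0748]
tool_rot: [0.0, 0.547, 0.837, -0.0]
wrist_force: [-3.2, -3.2, 5.4]
opening: 0.0086
gripper_force: 35.0
```

```bash
python3 -c "
from h import *
s=manip.state();print(s['ee_pos'],s['wrist_force'].round(1),s['wrist_torque'].round(2),s['opening'])
nut('FL',.073,109.1)"
```

```text
[0.58380971 0.01644129 0.07475389] [-3.2 -3.2  5.4] [-0.47  0.65  0.12] 0.008637991110694002
slide [ 0.1  -0.06  0.18] twist [0. 0. 0.] t 12.18
```

move_arm([
  {"slide": [0, 0, 0.03], "twist": [0, 0, 0.1], "grip": 0.5},
  {"slide": [0, 0, 0.06], "twist": [0, 0, 0.2], "grip": 0.5},
  {"slide": [0, 0, 0.1], "twist": [0, 0, 0.3], "grip": 0.5},
  {"slide": [0, 0, 0.13], "twist": [0, 0, 0.4], "grip": 0.5},
  {"slide": [0, 0, 0.16], "twist": [0, 0, 0.5], "grip": 0.5},
  {"slide": [0, 0, 0.2], "twist": [0, 0, 0.62], "grip": 0.5},
  {"slide": [0, 0, 0.2], "twist": [0, 0, 0.62], "grip": 0.5},
  {"slide": [0, 0, 0.2], "twist": [0, 0, 0.62], "grip": 0.5},
])

```text
time: 12.85
ee_pos: [0.5829, 0.0163, 0.0727]
tool_rot: [-0.0, 0.777, 0.63, -0.001]
wrist_force: [-7.0, -2.8, 8.7]
opening: 0.0086
gripper_force: 35.0
```

```bash
python3 -c "
from h import *
s=manip.state();print(s['ee_pos'],s['wrist_force'].round(1),s['wrist_torque'].round(2),s['opening'])
nut('FL',.073,74)
nut('BR',.11,111.9)"
```

```text
[0.58294674 0.01633982 0.07270253] [-7.  -2.8  8.7] [-0.7   1.49 -0.19] 0.008648586624989792
slide [ 0.07 -0.03 -0.03] twist [-0.002  0.001 -0.008] t 12.85
slide [-11.31  10.84  -3.74] twist [-0.002 -0.    -0.67 ] t 12.85
```

move_arm([
  {"slide": [0, 0, 0], "twist": [0, 0, 0], "grip": 3.2},
  {"slide": [0, 0, 0], "twist": [0, 0, 0], "grip": 3.2},
  {"slide": [0, 0, -2.5], "twist": [0, 0, 0], "grip": 3.2},
  {"slide": [0, 0, -4.5], "twist": [0, 0, 0], "grip": 3.2},
  {"slide": [-2.8, 2.7, -4.5], "twist": [0, 0, -0.12], "grip": 3.2},
  {"slide": [-5.6, 5.4, -4.5], "twist": [0, 0, -0.24], "grip": 3.2},
  {"slide": [-8.4, 8.1, -4.5], "twist": [0, 0, -0.36], "grip": 3.2},
  {"slide": [-11.3, 10.8, -4.5], "twist": [0, 0, -0.48], "grip": 3.2},
  {"slide": [-11.3, 10.8, -4.5], "twist": [0, 0, -0.6], "grip": 3.2},
  {"slide": [-11.3, 10.8, -4.5], "twist": [0, 0, -0.67], "grip": 3.2},
  {"slide": [-11.3, 10.8, -4.5], "twist": [0, 0, -0.67], "grip": 3.2},
  {"slide": [-11.3, 10.8, -4.5], "twist": [0, 0, -0.67], "grip": 3.2},
])

```text
time: 13.85
ee_pos: [0.6663, -0.1162, 0.1169]
tool_rot: [-0.0, 0.527, 0.85, 0.0]
wrist_force: [0.4, -0.1, -0.8]
opening: 0.032
gripper_force: 0.0
```

```bash
python3 -c "
from h import *
nut('BR',.073,111.9)
s=manip.state();print(s['joints'].round(2))"
```

```text
slide [-0.03 -0.09  4.39] twist [ 0.    -0.    -0.001] t 13.85
[-0.27  0.66  1.52  0.    0.96 -0.73]
```

move_arm([
  {"slide": [0, -0.1, 2.5], "twist": [0, 0, 0], "grip": 3.2},
  {"slide": [0, -0.1, 4], "twist": [0, 0, 0], "grip": 3.2},
  {"slide": [0, -0.1, 4.3], "twist": [0, 0, 0], "grip": 3.2},
  {"slide": [0, -0.1, 4.3], "twist": [0, 0, 0], "grip": 0.5},
  {"slide": [0, -0.1, 4.3], "twist": [0, 0, 0], "grip": 0.5},
  {"slide": [0, -0.1, 4.3], "twist": [0, 0, 0], "grip": 0.5},
  {"slide": [0, -0.1, 4.3], "twist": [0, 0, 0], "grip": 0.5},
  {"slide": [0, -0.1, 4.3], "twist": [0, 0, 0], "grip": 0.5},
  {"slide": [0, -0.1, 4.3], "twist": [0, 0, 0], "grip": 0.5},
])

```text
time: 14.6
ee_pos: [0.6664, -0.1165, 0.0752]
tool_rot: [0.001, 0.527, 0.85, 0.001]
wrist_force: [4.7, 3.0, 3.4]
opening: 0.009
gripper_force: 34.7
```

move_arm([
  {"slide": [0, 0, 0.03], "twist": [0, 0, 0.1], "grip": 0.5},
  {"slide": [0, 0, 0.06], "twist": [0, 0, 0.2], "grip": 0.5},
  {"slide": [0, 0, 0.1], "twist": [0, 0, 0.3], "grip": 0.5},
  {"slide": [0, 0, 0.13], "twist": [0, 0, 0.4], "grip": 0.5},
  {"slide": [0, 0, 0.16], "twist": [0, 0, 0.5], "grip": 0.5},
  {"slide": [0, 0, 0.2], "twist": [0, 0, 0.6], "grip": 0.5},
  {"slide": [0, 0, 0.21], "twist": [0, 0, 0.66], "grip": 0.5},
  {"slide": [0, 0, 0.21], "twist": [0, 0, 0.66], "grip": 0.5},
  {"slide": [0, 0, 0.21], "twist": [0, 0, 0.66], "grip": 0.5},
])

```text
time: 15.35
ee_pos: [0.6661, -0.1164, 0.0731]
tool_rot: [0.001, 0.773, 0.634, 0.001]
wrist_force: [3.0, 4.6, 7.0]
opening: 0.0088
gripper_force: 34.9
```

```bash
python3 -c "
from h import *
s=manip.state();print(s['ee_pos'],s['wrist_force'].round(1),s['wrist_torque'].round(2),s['opening'])
nut('BR',.073,74)
nut('FR',.11,113.8)"
```

```text
[ 0.66607801 -0.11639994  0.0730685 ] [3.  4.6 7. ] [ 0.8  -0.45 -0.11] 0.008838522467778904
slide [-0.05 -0.04  0.01] twist [ 0.002 -0.001  0.005] t 15.35
slide [-2.   -6.96 -3.71] twist [ 0.002  0.    -0.69 ] t 15.35
```

move_arm([
  {"slide": [0, 0, 0], "twist": [0, 0, 0], "grip": 3.2},
  {"slide": [0, 0, 0], "twist": [0, 0, 0], "grip": 3.2},
  {"slide": [0, 0, -2.5], "twist": [0, 0, 0], "grip": 3.2},
  {"slide": [0, 0, -4.5], "twist": [0, 0, 0], "grip": 3.2},
  {"slide": [-0.7, -2.3, -4.5], "twist": [0, 0, -0.12], "grip": 3.2},
  {"slide": [-1.4, -4.6, -4.5], "twist": [0, 0, -0.24], "grip": 3.2},
  {"slide": [-2, -7, -4.5], "twist": [0, 0, -0.36], "grip": 3.2},
  {"slide": [-2, -7, -4.5], "twist": [0, 0, -0.48], "grip": 3.2},
  {"slide": [-2, -7, -4.5], "twist": [0, 0, -0.6], "grip": 3.2},
  {"slide": [-2, -7, -4.5], "twist": [0, 0, -0.69], "grip": 3.2},
  {"slide": [-2, -7, -4.5], "twist": [0, 0, -0.69], "grip": 3.2},
  {"slide": [-2, -7, -4.5], "twist": [0, 0, -0.69], "grip": 3.2},
])

```text
time: 16.35
ee_pos: [0.5924, -0.1227, 0.1168]
tool_rot: [-0.0, 0.515, 0.857, -0.0]
wrist_force: [0.2, -0.0, -1.2]
opening: 0.0316
gripper_force: 0.0
```

```bash
python3 -c "
from h import *
nut('FR',.073,113.8)"
```

```text
slide [-0.04  0.14  4.38] twist [-0.001 -0.    -0.004] t 16.35
```

move_arm([
  {"slide": [0, 0.1, 2.5], "twist": [0, 0, 0], "grip": 3.2},
  {"slide": [0, 0.1, 4], "twist": [0, 0, 0], "grip": 3.2},
  {"slide": [0, 0.1, 4.3], "twist": [0, 0, 0], "grip": 3.2},
  {"slide": [0, 0.1, 4.3], "twist": [0, 0, 0], "grip": 0.5},
  {"slide": [0, 0.1, 4.3], "twist": [0, 0, 0], "grip": 0.5},
  {"slide": [0, 0.1, 4.3], "twist": [0, 0, 0], "grip": 0.5},
  {"slide": [0, 0.1, 4.3], "twist": [0, 0, 0], "grip": 0.5},
  {"slide": [0, 0.1, 4.3], "twist": [0, 0, 0], "grip": 0.5},
  {"slide": [0, 0.1, 4.3], "twist": [0, 0, 0], "grip": 0.5},
])

```text
time: 17.1
ee_pos: [0.5945, -0.122, 0.0748]
tool_rot: [0.001, 0.514, 0.858, 0.0]
wrist_force: [4.6, 2.5, 1.5]
opening: 0.0089
gripper_force: 34.9
```

move_arm([
  {"slide": [0, 0, 0.03], "twist": [0, 0, 0.1], "grip": 0.5},
  {"slide": [0, 0, 0.06], "twist": [0, 0, 0.2], "grip": 0.5},
  {"slide": [0, 0, 0.1], "twist": [0, 0, 0.3], "grip": 0.5},
  {"slide": [0, 0, 0.13], "twist": [0, 0, 0.4], "grip": 0.5},
  {"slide": [0, 0, 0.16], "twist": [0, 0, 0.5], "grip": 0.5},
  {"slide": [0, 0, 0.2], "twist": [0, 0, 0.6], "grip": 0.5},
  {"slide": [0, 0, 0.22], "twist": [0, 0, 0.69], "grip": 0.5},
  {"slide": [0, 0, 0.22], "twist": [0, 0, 0.69], "grip": 0.5},
  {"slide": [0, 0, 0.22], "twist": [0, 0, 0.69], "grip": 0.5},
])

```text
time: 17.85
ee_pos: [0.5943, -0.122, 0.0725]
tool_rot: [0.001, 0.773, 0.635, 0.001]
wrist_force: [2.6, 3.0, 5.7]
opening: 0.0088
gripper_force: 35.0
```

```bash
python3 -c "
from h import *
s=manip.state();print(s['ee_pos'],s['wrist_force'].round(1),s['wrist_torque'].round(2),s['opening'])
nut('FR',.073,74)
nut('BL',.11,107.4)"
```

```text
[ 0.59432078 -0.12204132  0.07254478] [2.6 3.  5.7] [ 0.52 -0.48 -0.13] 0.008799501812456555
slide [-0.05 -0.04 -0.05] twist [ 0.002 -0.     0.005] t 17.85
slide [15.38  3.11 -3.74] twist [ 0.002  0.    -0.578] t 17.85
```

move_arm([
  {"slide": [0, 0, 0], "twist": [0, 0, 0], "grip": 3.2},
  {"slide": [0, 0, 0], "twist": [0, 0, 0], "grip": 3.2},
  {"slide": [0, 0, -2.5], "twist": [0, 0, 0], "grip": 3.2},
  {"slide": [0, 0, -4.5], "twist": [0, 0, 0], "grip": 3.2},
  {"slide": [3.8, 0.8, -4.5], "twist": [0, 0, -0.12], "grip": 3.2},
  {"slide": [7.6, 1.6, -4.5], "twist": [0, 0, -0.24], "grip": 3.2},
  {"slide": [11.4, 2.4, -4.5], "twist": [0, 0, -0.36], "grip": 3.2},
  {"slide": [15.4, 3.1, -4.5], "twist": [0, 0, -0.48], "grip": 3.2},
  {"slide": [15.4, 3.1, -4.5], "twist": [0, 0, -0.578], "grip": 3.2},
  {"slide": [15.4, 3.1, -4.5], "twist": [0, 0, -0.578], "grip": 3.2},
  {"slide": [15.4, 3.1, -4.5], "twist": [0, 0, -0.578], "grip": 3.2},
  {"slide": [15.4, 3.1, -4.5], "twist": [0, 0, -0.578], "grip": 3.2},
])

```text
time: 18.85
ee_pos: [0.6538, 0.0218, 0.1165]
tool_rot: [-0.0, 0.562, 0.827, -0.0]
wrist_force: [0.3, -0.2, -0.5]
opening: 0.0321
gripper_force: 0.0
```

```bash
python3 -c "
from h import *
nut('BL',.073,107.4)"
```

```text
slide [0.06 0.12 4.35] twist [-0.001 -0.    -0.006] t 18.85
```

move_arm([
  {"slide": [0.1, 0.1, 2.5], "twist": [0, 0, 0], "grip": 3.2},
  {"slide": [0.1, 0.1, 4], "twist": [0, 0, 0], "grip": 3.2},
  {"slide": [0.1, 0.1, 4.3], "twist": [0, 0, 0], "grip": 3.2},
  {"slide": [0.1, 0.1, 4.3], "twist": [0, 0, 0], "grip": 0.5},
  {"slide": [0.1, 0.1, 4.3], "twist": [0, 0, 0], "grip": 0.5},
  {"slide": [0.1, 0.1, 4.3], "twist": [0, 0, 0], "grip": 0.5},
  {"slide": [0.1, 0.1, 4.3], "twist": [0, 0, 0], "grip": 0.5},
  {"slide": [0.1, 0.1, 4.3], "twist": [0, 0, 0], "grip": 0.5},
  {"slide": [0.1, 0.1, 4.3], "twist": [0, 0, 0], "grip": 0.5},
])

```text
time: 19.6
ee_pos: [0.655, 0.0236, 0.0749]
tool_rot: [0.001, 0.561, 0.828, 0.0]
wrist_force: [-2.9, -3.4, 6.4]
opening: 0.0087
gripper_force: 34.8
```

move_arm([
  {"slide": [0, 0, 0.03], "twist": [0, 0, 0.1], "grip": 0.5},
  {"slide": [0, 0, 0.06], "twist": [0, 0, 0.2], "grip": 0.5},
  {"slide": [0, 0, 0.1], "twist": [0, 0, 0.3], "grip": 0.5},
  {"slide": [0, 0, 0.13], "twist": [0, 0, 0.4], "grip": 0.5},
  {"slide": [0, 0, 0.16], "twist": [0, 0, 0.5], "grip": 0.5},
  {"slide": [0, 0, 0.19], "twist": [0, 0, 0.58], "grip": 0.5},
  {"slide": [0, 0, 0.19], "twist": [0, 0, 0.58], "grip": 0.5},
  {"slide": [0, 0, 0.19], "twist": [0, 0, 0.58], "grip": 0.5},
])

```text
time: 20.27
ee_pos: [0.6549, 0.0235, 0.0731]
tool_rot: [0.001, 0.774, 0.633, 0.0]
wrist_force: [-3.8, -4.2, 5.1]
opening: 0.009
gripper_force: 34.9
```

```bash
python3 -c "
from h import *
s=manip.state();print(s['ee_pos'],s['wrist_force'].round(1),s['wrist_torque'].round(2),s['opening'])
nut('BL',.073,74)
nut('FL',.11,74)"
```

```text
[0.65489858 0.02351472 0.07311068] [-3.8 -4.2  5.1] [-1.07  0.79 -0.16] 0.009003376459128243
slide [-0.08 -0.01  0.01] twist [0.001 0.001 0.   ] t 20.27
slide [-2.07 -6.93 -3.69] twist [0.001 0.001 0.   ] t 20.27
```

move_arm([
  {"slide": [0, 0, 0], "twist": [0, 0, 0], "grip": 3.2},
  {"slide": [0, 0, 0], "twist": [0, 0, 0], "grip": 3.2},
  {"slide": [0, 0, -2.5], "twist": [0, 0, 0], "grip": 3.2},
  {"slide": [0, 0, -4.5], "twist": [0, 0, 0], "grip": 3.2},
  {"slide": [-0.7, -2.3, -4.5], "twist": [0, 0, 0], "grip": 3.2},
  {"slide": [-1.4, -4.6, -4.5], "twist": [0, 0, 0], "grip": 3.2},
  {"slide": [-2.1, -6.9, -4.5], "twist": [0, 0, 0], "grip": 3.2},
  {"slide": [-2.1, -6.9, -4.5], "twist": [0, 0, 0], "grip": 3.2},
  {"slide": [-2.1, -6.9, -2], "twist": [0, 0, 0], "grip": 3.2},
  {"slide": [-2.1, -6.9, -0.5], "twist": [0, 0, 0], "grip": 3.2},
  {"slide": [-2.1, -6.9, 0], "twist": [0, 0, 0], "grip": 3.2},
  {"slide": [-2.1, -6.9, 0], "twist": [0, 0, 0], "grip": 3.2},
])

```text
time: 21.27
ee_pos: [0.583, 0.0174, 0.0709]
tool_rot: [-0.001, 0.774, 0.633, -0.001]
wrist_force: [0.3, -0.4, 0.4]
opening: 0.0317
gripper_force: 0.0
```

move_arm([
  {"slide": [0, 0, 0], "twist": [0, 0, 0], "grip": 0.5},
  {"slide": [0, 0, 0], "twist": [0, 0, 0], "grip": 0.5},
  {"slide": [0, 0, 0], "twist": [0, 0, 0], "grip": 0.5},
  {"slide": [0, 0, 0], "twist": [0, 0, 0], "grip": 0.5},
  {"slide": [0, 0, 0], "twist": [0, 0, 0], "grip": 0.5},
  {"slide": [0, 0, 0], "twist": [0, 0, 0], "grip": 0.5},
])

```text
time: 21.77
ee_pos: [0.5831, 0.0173, 0.0725]
tool_rot: [0.0, 0.774, 0.633, 0.0]
wrist_force: [-2.6, 1.0, 5.4]
opening: 0.009
gripper_force: 35.0
```

move_arm([
  {"slide": [0, 0, 0.03], "twist": [0, 0, 0.1], "grip": 0.5},
  {"slide": [0, 0, 0.06], "twist": [0, 0, 0.2], "grip": 0.5},
  {"slide": [0, 0, 0.1], "twist": [0, 0, 0.3], "grip": 0.5},
  {"slide": [0, 0, 0.13], "twist": [0, 0, 0.4], "grip": 0.5},
  {"slide": [0, 0, 0.16], "twist": [0, 0, 0.5], "grip": 0.5},
  {"slide": [0, 0, 0.2], "twist": [0, 0, 0.6], "grip": 0.5},
  {"slide": [0, 0, 0.2], "twist": [0, 0, 0.66], "grip": 0.5},
  {"slide": [0, 0, 0.2], "twist": [0, 0, 0.66], "grip": 0.5},
  {"slide": [0, 0, 0.2], "twist": [0, 0, 0.66], "grip": 0.5},
])

```text
time: 22.52
ee_pos: [0.5828, 0.0175, 0.0705]
tool_rot: [-0.0, 0.938, 0.348, -0.0]
wrist_force: [-3.9, 1.3, 7.1]
opening: 0.0085
gripper_force: 35.0
```

```bash
python3 -c "
from h import *
s=manip.state();print(s['ee_pos'],s['wrist_force'].round(1),s['wrist_torque'].round(2),s['opening'])
nut('FL',.073,34)"
```

```text
[0.58278612 0.01747129 0.07054278] [-3.9  1.3  7.1] [ 0.17  0.9  -0.04] 0.008455145588768611
slide [-0.02  0.03 -0.25] twist [-0.     0.     0.039] t 22.52
```

move_arm([
  {"slide": [0, 0, 0.01], "twist": [0, 0, 0.03], "grip": 0.5},
  {"slide": [0, 0, 0.01], "twist": [0, 0, 0.06], "grip": 0.5},
  {"slide": [0, 0, 0.02], "twist": [0, 0, 0.09], "grip": 0.5},
  {"slide": [0, 0, 0.02], "twist": [0, 0, 0.09], "grip": 0.5},
  {"slide": [0, 0, 0.02], "twist": [0, 0, 0.09], "grip": 0.5},
])

```text
time: 22.93
ee_pos: [0.5828, 0.0174, 0.0704]
tool_rot: [0.0, 0.952, 0.306, -0.0]
wrist_force: [-3.6, 1.4, 8.0]
opening: 0.0088
gripper_force: 35.7
```

```bash
python3 -c "
from h import *
s=manip.state();print(s['ee_pos'],s['wrist_force'].round(1),s['wrist_torque'].round(2),s['tau'].round(2),s['opening'])
nut('FL',.073,34)"
```

```text
[0.58278129 0.01743669 0.07042718] [-3.6  1.4  8. ] [0.27 0.93 0.7 ] [ -1.87 -56.87 -18.75   0.3   -1.21   0.79] 0.008804591636990225
slide [-0.01  0.03 -0.26] twist [-0.    0.   -0.05] t 22.93
```

```bash
python3 -c "
from h import *
nut('BR',.110,74)"
```

```text
slide [-1.1  15.74 -3.96] twist [-0.     0.    -0.748] t 22.93
```

move_arm([
  {"slide": [0, 0, 0], "twist": [0, 0, 0], "grip": 3.2},
  {"slide": [0, 0, 0], "twist": [0, 0, 0], "grip": 3.2},
  {"slide": [0, 0, -2.5], "twist": [0, 0, 0], "grip": 3.2},
  {"slide": [0, 0, -4.5], "twist": [0, 0, 0], "grip": 3.2},
  {"slide": [-0.3, 3.9, -4.5], "twist": [0, 0, -0.12], "grip": 3.2},
  {"slide": [-0.6, 7.8, -4.5], "twist": [0, 0, -0.24], "grip": 3.2},
  {"slide": [-0.8, 11.7, -4.5], "twist": [0, 0, -0.36], "grip": 3.2},
  {"slide": [-1.1, 15.7, -4.5], "twist": [0, 0, -0.48], "grip": 3.2},
  {"slide": [-1.1, 15.7, -4.5], "twist": [0, 0, -0.6], "grip": 3.2},
  {"slide": [-1.1, 15.7, -4.5], "twist": [0, 0, -0.72], "grip": 3.2},
  {"slide": [-1.1, 15.7, -4.5], "twist": [0, 0, -0.76], "grip": 3.2},
  {"slide": [-1.1, 15.7, -4.5], "twist": [0, 0, -0.76], "grip": 3.2},
])

```text
time: 23.93
ee_pos: [0.6655, -0.1173, 0.1144]
tool_rot: [-0.0, 0.771, 0.637, -0.0]
wrist_force: [-0.5, 0.1, 0.2]
opening: 0.0322
gripper_force: 0.0
```

```bash
python3 -c "
from h import *
nut('BR',.071,74)"
```

```text
slide [0.05 0.   4.34] twist [-0.    -0.     0.012] t 23.93
```

move_arm([
  {"slide": [0, 0, 2.5], "twist": [0, 0, 0], "grip": 3.2},
  {"slide": [0, 0, 4], "twist": [0, 0, 0], "grip": 3.2},
  {"slide": [0, 0, 4.3], "twist": [0, 0, 0], "grip": 3.2},
  {"slide": [0, 0, 4.3], "twist": [0, 0, 0], "grip": 0.5},
  {"slide": [0, 0, 4.3], "twist": [0, 0, 0], "grip": 0.5},
  {"slide": [0, 0, 4.3], "twist": [0, 0, 0], "grip": 0.5},
  {"slide": [0, 0, 4.3], "twist": [0, 0, 0], "grip": 0.5},
  {"slide": [0, 0, 4.3], "twist": [0, 0, 0], "grip": 0.5},
  {"slide": [0, 0, 4.3], "twist": [0, 0, 0], "grip": 0.5},
])

```text
time: 24.68
ee_pos: [0.666, -0.117, 0.0726]
tool_rot: [0.001, 0.771, 0.637, 0.001]
wrist_force: [0.7, -0.3, 3.6]
opening: 0.0089
gripper_force: 35.0
```

move_arm([
  {"slide": [0, 0, 0.03], "twist": [0, 0, 0.1], "grip": 0.5},
  {"slide": [0, 0, 0.06], "twist": [0, 0, 0.2], "grip": 0.5},
  {"slide": [0, 0, 0.1], "twist": [0, 0, 0.3], "grip": 0.5},
  {"slide": [0, 0, 0.13], "twist": [0, 0, 0.4], "grip": 0.5},
  {"slide": [0, 0, 0.16], "twist": [0, 0, 0.5], "grip": 0.5},
  {"slide": [0, 0, 0.2], "twist": [0, 0, 0.6], "grip": 0.5},
  {"slide": [0, 0, 0.22], "twist": [0, 0, 0.68], "grip": 0.5},
  {"slide": [0, 0, 0.22], "twist": [0, 0, 0.71], "grip": 0.5},
  {"slide": [0, 0, 0.22], "twist": [0, 0, 0.74], "grip": 0.5},
  {"slide": [0, 0, 0.22], "twist": [0, 0, 0.75], "grip": 0.5},
  {"slide": [0, 0, 0.22], "twist": [0, 0, 0.75], "grip": 0.5},
])

```text
time: 25.6
ee_pos: [0.6654, -0.1166, 0.0704]
tool_rot: [-0.0, 0.951, 0.31, 0.0]
wrist_force: [-2.5, 1.9, 6.4]
opening: 0.0088
gripper_force: 35.0
```

```bash
python3 -c "
from h import *
s=manip.state();print(s['ee_pos'],s['wrist_force'].round(1),s['wrist_torque'].round(2),s['tau'].round(2),s['opening'])
nut('BR',.073,34)
nut('FR',.11,74)"
```

```text
[ 0.66542819 -0.11660703  0.07042541] [-2.5  1.9  6.4] [0.31 0.6  0.12] [ -1.15 -66.92 -21.25  -0.12  -0.75   0.38] 0.008763026803695511
slide [ 0.    0.03 -0.26] twist [ 0.    -0.    -0.042] t 25.6
slide [-6.13 -3.75 -3.96] twist [ 0.   -0.   -0.74] t 25.6
```

move_arm([
  {"slide": [0, 0, 0], "twist": [0, 0, 0.03], "grip": 0.5},
  {"slide": [0, 0, 0], "twist": [0, 0, 0.05], "grip": 0.5},
  {"slide": [0, 0, 0], "twist": [0, 0, 0.05], "grip": 0.5},
])

```text
time: 25.85
ee_pos: [0.6654, -0.1165, 0.0703]
tool_rot: [-0.0, 0.958, 0.286, 0.0]
wrist_force: [-2.5, 2.0, 5.7]
opening: 0.0089
gripper_force: 35.0
```

```bash
python3 -c "
from h import *
s=manip.state();print(s['ee_pos'],s['wrist_force'].round(1),s['wrist_torque'].round(2),s['tau'].round(2),s['opening'])
nut('BR',.073,34)
nut('FR',.11,74)"
```

```text
[ 0.66537313 -0.11653448  0.07032335] [-2.5  2.   5.7] [0.38 0.52 0.09] [ -1.26 -67.41 -21.39  -0.16  -0.71   0.5 ] 0.008877020043574465
slide [ 0.01  0.04 -0.27] twist [-0.    -0.    -0.092] t 25.85
slide [-6.31 -3.42 -3.97] twist [-0.   -0.   -0.79] t 25.85
```

move_arm([
  {"slide": [0, 0, 0], "twist": [0, 0, 0.03], "grip": 0.5},
  {"slide": [0, 0, 0], "twist": [0, 0, 0.05], "grip": 0.5},
  {"slide": [0, 0, 0], "twist": [0, 0, 0.05], "grip": 0.5},
])

```text
time: 26.1
ee_pos: [0.6654, -0.1165, 0.0703]
tool_rot: [0.0, 0.965, 0.262, 0.0]
wrist_force: [-1.9, 2.1, 5.7]
opening: 0.0092
gripper_force: 35.4
```

```bash
python3 -c "
from h import *
s=manip.state();print(s['ee_pos'],s['wrist_force'].round(1),s['wrist_torque'].round(2),s['tau'].round(2),s['opening'])
nut('BR',.073,34)
nut('FR',.11,74)
im=manip.read_camera('wrist');cv2.imwrite('pics/w9.png',im)"
```

```text
[ 0.66536097 -0.11654076  0.07028992] [-1.9  2.1  5.7] [0.32 0.49 0.67] [ -1.86 -67.51 -21.41   0.15  -0.69   1.02] 0.009186013878700603
slide [ 0.01  0.04 -0.27] twist [ 0.    -0.    -0.141] t 26.1
slide [-6.47 -3.11 -3.97] twist [ 0.     0.    -0.839] t 26.1
```

move_arm([
  {"slide": [0, 0, 0], "twist": [0, 0, 0], "grip": 3.2},
  {"slide": [0, 0, 0], "twist": [0, 0, 0], "grip": 3.2},
  {"slide": [0, 0, -2.5], "twist": [0, 0, 0], "grip": 3.2},
  {"slide": [0, 0, -4.5], "twist": [0, 0, 0], "grip": 3.2},
  {"slide": [-2, -1, -4.5], "twist": [0, 0, -0.12], "grip": 3.2},
  {"slide": [-4, -2, -4.5], "twist": [0, 0, -0.24], "grip": 3.2},
  {"slide": [-6.5, -3.1, -4.5], "twist": [0, 0, -0.36], "grip": 3.2},
  {"slide": [-6.5, -3.1, -4.5], "twist": [0, 0, -0.48], "grip": 3.2},
  {"slide": [-6.5, -3.1, -4.5], "twist": [0, 0, -0.6], "grip": 3.2},
  {"slide": [-6.5, -3.1, -4.5], "twist": [0, 0, -0.72], "grip": 3.2},
  {"slide": [-6.5, -3.1, -4.5], "twist": [0, 0, -0.84], "grip": 3.2},
  {"slide": [-6.5, -3.1, -4.5], "twist": [0, 0, -0.85], "grip": 3.2},
])

```text
time: 27.15
ee_pos: [0.5937, -0.1231, 0.1146]
tool_rot: [0.0, 0.769, 0.639, 0.0]
wrist_force: [0.0, 0.4, 0.7]
opening: 0.032
gripper_force: 0.0
```

move_arm([
  {"slide": [0, 0, 0], "twist": [0, 0, 0], "grip": 3.2},
])

```text
time: 27.23
ee_pos: [0.5937, -0.1231, 0.1145]
tool_rot: [-0.0, 0.772, 0.636, 0.0]
wrist_force: [0.5, -0.1, -0.4]
opening: 0.0318
gripper_force: 0.0
```

```bash
python3 -c "
from h import *
nut('FR',.071,74)"
```

```text
slide [0.06 0.   4.35] twist [ 0.    -0.     0.008] t 27.23
```

move_arm([
  {"slide": [0, 0, 2.5], "twist": [0, 0, 0], "grip": 3.2},
  {"slide": [0, 0, 4], "twist": [0, 0, 0], "grip": 3.2},
  {"slide": [0, 0, 4.3], "twist": [0, 0, 0], "grip": 3.2},
  {"slide": [0, 0, 4.3], "twist": [0, 0, 0], "grip": 0.5},
  {"slide": [0, 0, 4.3], "twist": [0, 0, 0], "grip": 0.5},
  {"slide": [0, 0, 4.3], "twist": [0, 0, 0], "grip": 0.5},
  {"slide": [0, 0, 4.3], "twist": [0, 0, 0], "grip": 0.5},
  {"slide": [0, 0, 4.3], "twist": [0, 0, 0], "grip": 0.5},
  {"slide": [0, 0, 4.3], "twist": [0, 0, 0], "grip": 0.5},
])

```text
time: 27.98
ee_pos: [0.5942, -0.1232, 0.0723]
tool_rot: [0.001, 0.771, 0.637, 0.0]
wrist_force: [0.0, 0.3, 3.3]
opening: 0.009
gripper_force: 35.0
```

move_arm([
  {"slide": [0, 0, 0.03], "twist": [0, 0, 0.1], "grip": 0.5},
  {"slide": [0, 0, 0.06], "twist": [0, 0, 0.2], "grip": 0.5},
  {"slide": [0, 0, 0.1], "twist": [0, 0, 0.3], "grip": 0.5},
  {"slide": [0, 0, 0.13], "twist": [0, 0, 0.4], "grip": 0.5},
  {"slide": [0, 0, 0.16], "twist": [0, 0, 0.5], "grip": 0.5},
  {"slide": [0, 0, 0.2], "twist": [0, 0, 0.6], "grip": 0.5},
  {"slide": [0, 0, 0.22], "twist": [0, 0, 0.68], "grip": 0.5},
  {"slide": [0, 0, 0.22], "twist": [0, 0, 0.72], "grip": 0.5},
  {"slide": [0, 0, 0.22], "twist": [0, 0, 0.76], "grip": 0.5},
  {"slide": [0, 0, 0.22], "twist": [0, 0, 0.77], "grip": 0.5},
  {"slide": [0, 0, 0.22], "twist": [0, 0, 0.77], "grip": 0.5},
])

```text
time: 28.9
ee_pos: [0.5936, -0.1228, 0.0703]
tool_rot: [0.0, 0.954, 0.301, -0.0]
wrist_force: [-2.9, 2.4, 12.1]
opening: 0.0104
gripper_force: 38.1
```

```bash
python3 -c "
from h import *
s=manip.state();print(s['ee_pos'],s['wrist_force'].round(1),s['wrist_torque'].round(2),s['opening'])
nut('FR',.073,34)
nut('BL',.11,74)"
```

```text
[ 0.59356961 -0.12278006  0.07034216] [-2.9  2.4 12.1] [0.37 0.73 0.89] 0.010402428177332118
slide [ 0.04 -0.01 -0.27] twist [ 0.    0.   -0.06] t 28.9
slide [13.36 -8.4  -3.97] twist [ 0.     0.    -0.758] t 28.9
```

move_arm([
  {"slide": [0, 0, 0], "twist": [0, 0, 0], "grip": 3.2},
  {"slide": [0, 0, 0], "twist": [0, 0, 0], "grip": 3.2},
  {"slide": [0, 0, -2.5], "twist": [0, 0, 0], "grip": 3.2},
  {"slide": [0, 0, -4.5], "twist": [0, 0, 0], "grip": 3.2},
  {"slide": [3.3, -2.1, -4.5], "twist": [0, 0, -0.12], "grip": 3.2},
  {"slide": [6.7, -4.2, -4.5], "twist": [0, 0, -0.24], "grip": 3.2},
  {"slide": [10, -6.3, -4.5], "twist": [0, 0, -0.36], "grip": 3.2},
  {"slide": [13.4, -8.4, -4.5], "twist": [0, 0, -0.48], "grip": 3.2},
  {"slide": [13.4, -8.4, -4.5], "twist": [0, 0, -0.6], "grip": 3.2},
  {"slide": [13.4, -8.4, -4.5], "twist": [0, 0, -0.72], "grip": 3.2},
  {"slide": [13.4, -8.4, -4.5], "twist": [0, 0, -0.78], "grip": 3.2},
  {"slide": [13.4, -8.4, -4.5], "twist": [0, 0, -0.78], "grip": 3.2},
])

```text
time: 29.9
ee_pos: [0.6553, 0.023, 0.1141]
tool_rot: [-0.0, 0.767, 0.642, -0.0]
wrist_force: [-0.1, -0.2, 0.5]
opening: 0.0321
gripper_force: 0.0
```

```bash
python3 -c "
from h import *
nut('BL',.071,74)"
```

```text
slide [-0.03 -0.06  4.31] twist [-0.    -0.     0.024] t 29.9
```

move_arm([
  {"slide": [0, 0, 2.5], "twist": [0, 0, 0.02], "grip": 3.2},
  {"slide": [0, 0, 4], "twist": [0, 0, 0.02], "grip": 3.2},
  {"slide": [0, 0, 4.3], "twist": [0, 0, 0.02], "grip": 3.2},
  {"slide": [0, 0, 4.3], "twist": [0, 0, 0.02], "grip": 0.5},
  {"slide": [0, 0, 4.3], "twist": [0, 0, 0.02], "grip": 0.5},
  {"slide": [0, 0, 4.3], "twist": [0, 0, 0.02], "grip": 0.5},
  {"slide": [0, 0, 4.3], "twist": [0, 0, 0.02], "grip": 0.5},
  {"slide": [0, 0, 4.3], "twist": [0, 0, 0.02], "grip": 0.5},
  {"slide": [0, 0, 4.3], "twist": [0, 0, 0.02], "grip": 0.5},
])

```text
time: 30.65
ee_pos: [0.6548, 0.0228, 0.0722]
tool_rot: [-0.0, 0.774, 0.633, -0.0]
wrist_force: [-5.0, 0.2, 5.0]
opening: 0.0086
gripper_force: 35.0
```

move_arm([
  {"slide": [0, 0, 0.03], "twist": [0, 0, 0.1], "grip": 0.5},
  {"slide": [0, 0, 0.06], "twist": [0, 0, 0.2], "grip": 0.5},
  {"slide": [0, 0, 0.1], "twist": [0, 0, 0.3], "grip": 0.5},
  {"slide": [0, 0, 0.13], "twist": [0, 0, 0.4], "grip": 0.5},
  {"slide": [0, 0, 0.16], "twist": [0, 0, 0.5], "grip": 0.5},
  {"slide": [0, 0, 0.2], "twist": [0, 0, 0.6], "grip": 0.5},
  {"slide": [0, 0, 0.22], "twist": [0, 0, 0.68], "grip": 0.5},
  {"slide": [0, 0, 0.22], "twist": [0, 0, 0.72], "grip": 0.5},
  {"slide": [0, 0, 0.22], "twist": [0, 0, 0.76], "grip": 0.5},
  {"slide": [0, 0, 0.22], "twist": [0, 0, 0.77], "grip": 0.5},
  {"slide": [0, 0, 0.22], "twist": [0, 0, 0.77], "grip": 0.5},
])

```text
time: 31.57
ee_pos: [0.6543, 0.0231, 0.07]
tool_rot: [-0.0, 0.955, 0.296, -0.001]
wrist_force: [-8.1, 2.0, 7.5]
opening: 0.0087
gripper_force: 35.0
```

```bash
python3 -c "
from h import *
s=manip.state();print(s['ee_pos'],s['wrist_force'].round(1),s['wrist_torque'].round(2),s['opening'])
nut('BL',.073,34)
go(.628,-.05,.257,120)"
```

```text
[0.65430281 0.02306181 0.06997035] [-8.1  2.   7.5] [0.34 1.57 0.11] 0.008738456418990603
slide [ 0.01  0.04 -0.3 ] twist [-0.001  0.001 -0.072] t 31.57
slide [ -6.32   4.52 -18.7 ] twist [-0.002 -0.    -1.494] t 31.57
```

Torque is not up yet, so I creep on.

move_arm([
  {"slide": [0, 0, 0], "twist": [0, 0, 0.03], "grip": 0.5},
  {"slide": [0, 0, 0], "twist": [0, 0, 0.06], "grip": 0.5},
  {"slide": [0, 0, 0], "twist": [0, 0, 0.08], "grip": 0.5},
  {"slide": [0, 0, 0], "twist": [0, 0, 0.08], "grip": 0.5},
])

```text
time: 31.9
ee_pos: [0.6542, 0.0231, 0.0698]
tool_rot: [-0.0, 0.966, 0.257, -0.001]
wrist_force: [-6.8, 2.5, 5.7]
opening: 0.0092
gripper_force: 35.0
```

```bash
python3 -c "
from h import *
s=manip.state();print(s['ee_pos'],s['wrist_force'].round(1),s['wrist_torque'].round(2),s['opening'])
nut('BL',.073,34)
go(.628,-.05,.257,184.5)"
```

```text
[0.65423193 0.02312646 0.06982355] [-6.8  2.5  5.7] [0.39 1.58 0.21] 0.009154028249978767
slide [ 0.02  0.05 -0.32] twist [-0.002  0.001 -0.152] t 31.9
slide [ -5.94   5.02 -18.72] twist [-2.0e-03 -1.0e-03 -2.7e+00] t 31.9
```

move_arm([
  {"slide": [0, 0, 0], "twist": [0, 0, 0.03], "grip": 0.5},
  {"slide": [0, 0, 0], "twist": [0, 0, 0.05], "grip": 0.5},
  {"slide": [0, 0, 0], "twist": [0, 0, 0.05], "grip": 0.5},
])

```text
time: 32.15
ee_pos: [0.6542, 0.0231, 0.0698]
tool_rot: [-0.0, 0.972, 0.233, -0.001]
wrist_force: [-7.1, 2.7, 5.2]
opening: 0.0084
gripper_force: 35.6
```

```bash
python3 -c "
from h import *
s=manip.state();print(s['ee_pos'],s['wrist_force'].round(1),s['wrist_torque'].round(2),s['opening'])
nut('BL',.073,34)
go(.628,-.05,.257,184.5)"
```

```text
[0.6542314  0.02312412 0.06978329] [-7.1  2.7  5.2] [0.46 1.49 0.69] 0.008423355029148857
slide [ 0.02  0.05 -0.32] twist [-0.001  0.002 -0.201] t 32.15
slide [ -5.69   5.31 -18.72] twist [-3.000e-03 -1.000e-03 -2.749e+00] t 32.15
```

move_arm([
  {"slide": [0, 0, 0], "twist": [0, 0, 0], "grip": 3.2},
  {"slide": [0, 0, 0], "twist": [0, 0, 0], "grip": 3.2},
  {"slide": [0, 0, -2.5], "twist": [0, 0, 0], "grip": 4},
  {"slide": [0, 0, -6], "twist": [0, 0, -0.12], "grip": 4},
  {"slide": [0, 0, -10], "twist": [0, 0, -0.24], "grip": 4},
  {"slide": [-1, 1, -14], "twist": [0, 0, -0.36], "grip": 4},
  {"slide": [-3, 3, -17], "twist": [0, 0, -0.48], "grip": 4},
  {"slide": [-5.7, 5.3, -18.7], "twist": [0, 0, -0.6], "grip": 4},
  {"slide": [-5.7, 5.3, -18.7], "twist": [0, 0, -0.72], "grip": 4},
  {"slide": [-5.7, 5.3, -18.7], "twist": [0, 0, -0.84], "grip": 4},
  {"slide": [-5.7, 5.3, -18.7], "twist": [0, 0, -0.96], "grip": 4},
  {"slide": [-5.7, 5.3, -18.7], "twist": [0, 0, -1.08], "grip": 4},
])

```text
time: 33.15
ee_pos: [0.6287, -0.051, 0.2567]
tool_rot: [0.001, 0.712, 0.702, 0.0]
wrist_force: [0.1, 0.4, -0.8]
opening: 0.04
gripper_force: 0.0
```

move_arm([
  {"slide": [0, 0, 0], "twist": [0, 0, -0.12], "grip": 4},
  {"slide": [0, 0, 0], "twist": [0, 0, -0.24], "grip": 4},
  {"slide": [0, 0, 0], "twist": [0, 0, -0.36], "grip": 4},
  {"slide": [0, 0, 0], "twist": [0, 0, -0.48], "grip": 4},
  {"slide": [0, 0, 0], "twist": [0, 0, -0.6], "grip": 4},
  {"slide": [0, 0, 0], "twist": [0, 0, -0.72], "grip": 4},
  {"slide": [0, 0, 0], "twist": [0, 0, -0.84], "grip": 4},
  {"slide": [0, 0, 0], "twist": [0, 0, -0.96], "grip": 4},
  {"slide": [0, 0, 0], "twist": [0, 0, -1.08], "grip": 4},
  {"slide": [0, 0, 0], "twist": [0, 0, -1.2], "grip": 4},
  {"slide": [0, 0, 0], "twist": [0, 0, -1.32], "grip": 4},
  {"slide": [0, 0, 0], "twist": [0, 0, -1.44], "grip": 4},
])

```text
time: 34.15
ee_pos: [0.6288, -0.0506, 0.2565]
tool_rot: [0.001, 0.073, 0.997, -0.0]
wrist_force: [-0.6, 0.3, 0.0]
opening: 0.0402
gripper_force: 0.0
```

move_arm([
  {"slide": [0, 0, 0], "twist": [0, 0, -0.12], "grip": 4},
  {"slide": [0, 0, 0], "twist": [0, 0, -0.23], "grip": 4},
  {"slide": [0, 0, 0], "twist": [0, 0, -0.23], "grip": 4},
  {"slide": [0, 0, 0], "twist": [0, 0, -0.23], "grip": 4},
])

```text
time: 34.48
ee_pos: [0.6287, -0.0506, 0.2564]
tool_rot: [0.0, -0.038, 0.999, -0.0]
wrist_force: [0.3, 1.0, -0.9]
opening: 0.0401
gripper_force: 0.0
```

```bash
python3 -c "
from h import *
s=manip.state();print(s['ee_pos'],s['time'],s['dq'].round(3))
c=manip.camera_params('wrist');im=manip.read_camera('wrist')
import pickle;pickle.dump(c,open('c10.pkl','wb'))
cv2.imwrite('pics/w10.png',im);cv2.imwrite('pics/v10.png',cv2.resize(im[60:310,160:480],(768,600)))
"
```

```text
[ 0.62870314 -0.0505908   0.25637479] 34.4833 [0.    0.001 0.002 0.    0.002 0.028]
```

View pics/v10.png

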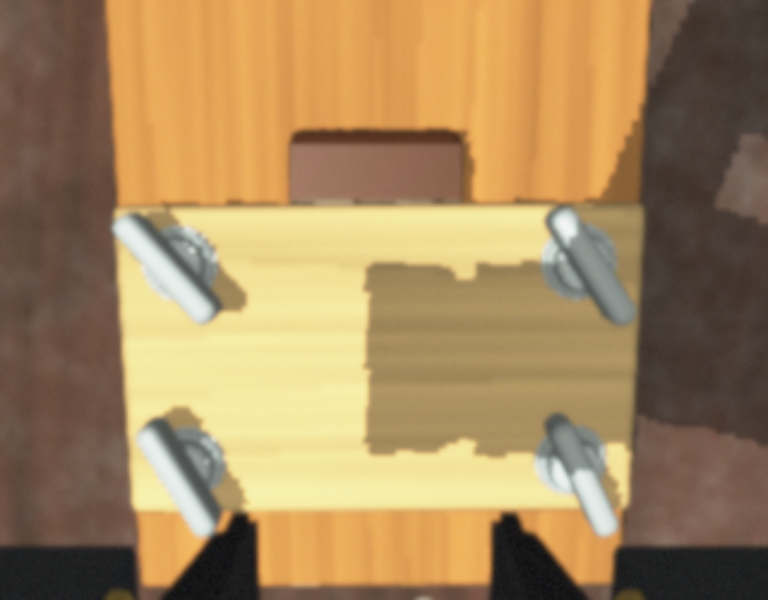

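All four grips have turned well over and the spine still stands out. I measure their angles.

```bash
python3 -c "
from h import *
import pickle
c=pickle.load(open('c10.pkl','rb'))
f=lambda P:np.c_[(P[:,:2]@ex-.6184)*1000,(P[:,:2]@ey+.0987)*1000].round(1)
v=lambda p:np.array(p)/2.4+[160,60]
print('spine',f(ray(c,v([(290,137),(462,137)]),.042)).tolist(),'front',f(ray(c,v([(115,208),(642,206)]),.0575)).tolist(),'back',f(ray(c,v([(135,511),(628,509)]),.0575)).tolist())
E=dict(FR=((122,222),(208,312)),FL=((562,215),(625,315)),BR=((152,428),(207,527)),BL=((557,422),(606,527)))
for n,p in E.items():
  P=f(ray(c,v(p),.0875));d=P[0]-P[1];print(n,P.tolist(),'mid',P.mean(0),'len',np.linalg.norm(d).round(1),'ang',np.degrees(np.arctan2(d[1],d[0]))%180)
"
```

```text
spine [[-79.1, -31.4], [-78.9, 29.8]] front [[-55.0, -91.5], [-55.0, 91.4]] back [[55.1, -90.9], [55.0, 92.5]]
FR [[-51.2, -82.2], [-22.3, -55.9]] mid [-36.75 -69.05] len 39.1 ang 42.30327883622934
FL [[-52.9, 58.4], [-20.8, 80.2]] mid [-36.85  69.3 ] len 38.8 ang 34.18151319637147
BR [[16.5, -76.3], [51.4, -59.3]] mid [ 33.95 -67.8 ] len 38.8 ang 25.97099180225996
BL [[14.9, 59.4], [51.9, 77.6]] mid [33.4 68.5] len 41.2 ang 26.192198872965378
```

```bash
python3 -c "
from h import *
nut('FR',.115,40)
im=cv2.imread('pics/w10.png');cv2.imwrite('pics/v11.png',np.hstack([cv2.resize(im[138:202,200:264],(400,400),interpolation=cv2.INTER_CUBIC),cv2.resize(im[138:202,376:440],(400,400),interpolation=cv2.INTER_CUBIC)]))"
```

```text
slide [ 4.02 -6.91 14.13] twist [1.00e-03 0.00e+00 2.44e+00] t 34.53
```

View pics/v11.png

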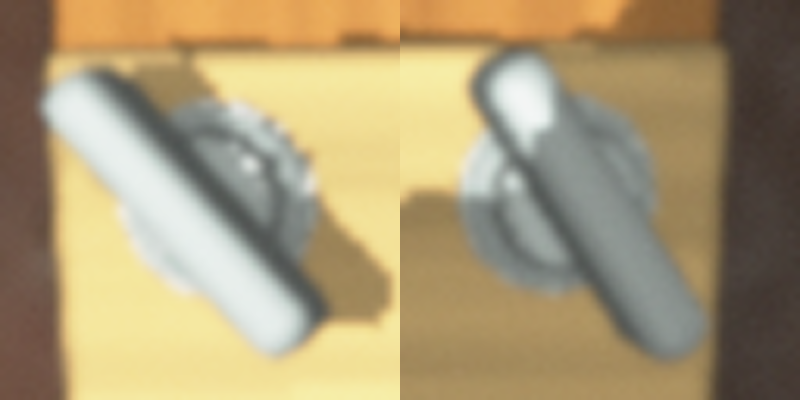

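FR looks turned less (about 43°, against 31° for FL), so I grip it again and check that it is home.

move_arm([
  {"slide": [1, -2, 3], "twist": [0, 0, 0.12], "grip": 3.2},
  {"slide": [2, -4, 6], "twist": [0, 0, 0.24], "grip": 3.2},
  {"slide": [3, -6, 9], "twist": [0, 0, 0.36], "grip": 3.2},
  {"slide": [4, -6.9, 12], "twist": [0, 0, 0.48], "grip": 3.2},
  {"slide": [4, -6.9, 14], "twist": [0, 0, 0.6], "grip": 3.2},
  {"slide": [4, -6.9, 14], "twist": [0, 0, 0.72], "grip": 3.2},
  {"slide": [4, -6.9, 14], "twist": [0, 0, 0.84], "grip": 3.2},
  {"slide": [4, -6.9, 14], "twist": [0, 0, 0.96], "grip": 3.2},
  {"slide": [4, -6.9, 14], "twist": [0, 0, 1.08], "grip": 3.2},
  {"slide": [4, -6.9, 14], "twist": [0, 0, 1.2], "grip": 3.2},
  {"slide": [4, -6.9, 14], "twist": [0, 0, 1.32], "grip": 3.2},
  {"slide": [4, -6.9, 14], "twist": [0, 0, 1.44], "grip": 3.2},
])

```text
time: 35.53
ee_pos: [0.5943, -0.1225, 0.1162]
tool_rot: [0.0, 0.633, 0.774, 0.0]
wrist_force: [-0.7, -0.4, -0.0]
opening: 0.0322
gripper_force: 0.0
```

move_arm([
  {"slide": [0, 0, 0], "twist": [0, 0, 0.12], "grip": 3.2},
  {"slide": [0, 0, 0], "twist": [0, 0, 0.24], "grip": 3.2},
  {"slide": [0, 0, 0], "twist": [0, 0, 0.36], "grip": 3.2},
  {"slide": [0, 0, 0], "twist": [0, 0, 0.48], "grip": 3.2},
  {"slide": [0, 0, 0], "twist": [0, 0, 0.6], "grip": 3.2},
  {"slide": [0, 0, 0], "twist": [0, 0, 0.72], "grip": 3.2},
  {"slide": [0, 0, 0], "twist": [0, 0, 0.84], "grip": 3.2},
  {"slide": [0, 0, 0], "twist": [0, 0, 0.96], "grip": 3.2},
  {"slide": [0, 0, 0], "twist": [0, 0, 0.98], "grip": 3.2},
  {"slide": [0, 0, 0], "twist": [0, 0, 0.98], "grip": 3.2},
])

```text
time: 36.37
ee_pos: [0.5943, -0.1225, 0.1162]
tool_rot: [0.0, 0.921, 0.39, 0.0]
wrist_force: [0.1, 0.1, 0.9]
opening: 0.0318
gripper_force: 0.0
```

```bash
python3 -c "
from h import *
nut('FR',.069,40)"
```

```text
slide [-0.03 -0.03  4.72] twist [ 0.    -0.     0.024] t 36.37
```

move_arm([
  {"slide": [0, 0, 2.5], "twist": [0, 0, 0], "grip": 3.2},
  {"slide": [0, 0, 4], "twist": [0, 0, 0], "grip": 3.2},
  {"slide": [0, 0, 4.6], "twist": [0, 0, 0], "grip": 3.2},
  {"slide": [0, 0, 4.6], "twist": [0, 0, 0], "grip": 0.5},
  {"slide": [0, 0, 4.6], "twist": [0, 0, 0], "grip": 0.5},
  {"slide": [0, 0, 4.6], "twist": [0, 0, 0], "grip": 0.5},
  {"slide": [0, 0, 4.6], "twist": [0, 0, 0], "grip": 0.5},
  {"slide": [0, 0, 4.6], "twist": [0, 0, 0], "grip": 0.5},
  {"slide": [0, 0, 4.6], "twist": [0, 0, 0], "grip": 0.5},
], grip_force=45)

```text
time: 37.12
ee_pos: [0.5942, -0.1222, 0.0709]
tool_rot: [0.0, 0.921, 0.39, 0.0]
wrist_force: [-2.8, 2.6, 6.0]
opening: 0.0089
gripper_force: 45.0
```

```bash
python3 -c "
from h import *
s=manip.state();print(s['wrist_torque'].round(2),s['wrist_force'].round(1));nut('FR',.069,40)"
```

```text
[ 0.37  0.54 -0.13] [-2.8  2.6  6. ]
slide [-0.04 -0.    0.19] twist [ 0.    -0.001  0.024] t 37.12
```

move_arm([
  {"slide": [0, 0, 0], "twist": [0, 0, 0.04], "grip": 0.5},
  {"slide": [0, 0, 0], "twist": [0, 0, 0.07], "grip": 0.5},
  {"slide": [0, 0, 0], "twist": [0, 0, 0.07], "grip": 0.5},
  {"slide": [0, 0, 0], "twist": [0, 0, 0.07], "grip": 0.5},
])

```text
time: 37.45
ee_pos: [0.5942, -0.1222, 0.0708]
tool_rot: [0.0, 0.934, 0.358, 0.0]
wrist_force: [-2.1, 2.8, 6.7]
opening: 0.009
gripper_force: 45.4
```

```bash
python3 -c "
from h import *
s=manip.state();print(s['wrist_torque'].round(2),s['wrist_force'].round(1),s['opening']);nut('FR',.069,40);nut('FL',.115,34)"
```

```text
[0.44 0.54 0.67] [-2.1  2.8  6.7] 0.00900543020334059
slide [-0.04 -0.    0.18] twist [ 0.    -0.    -0.044] t 37.45
slide [  8.47 -11.11  -4.42] twist [ 0.   -0.    0.06] t 37.45
```

FR is firmly against its stop. I release it, lift clear and hand in.

move_arm([
  {"slide": [0, 0, 0], "twist": [0, 0, 0], "grip": 3.2},
  {"slide": [0, 0, 0], "twist": [0, 0, 0], "grip": 3.2},
  {"slide": [0, 0, 0], "twist": [0, 0, 0], "grip": 3.2},
  {"slide": [0, 0, -3], "twist": [0, 0, 0], "grip": 3.2},
  {"slide": [0, 0, -7], "twist": [0, 0, 0], "grip": 3.2},
  {"slide": [0, 0, -11], "twist": [0, 0, 0], "grip": 3.2},
  {"slide": [0, 0, -15], "twist": [0, 0, 0], "grip": 3.2},
  {"slide": [0, 0, -15], "twist": [0, 0, 0], "grip": 3.2},
  {"slide": [0, 0, -15], "twist": [0, 0, 0], "grip": 3.2},
])

```text
time: 38.2
ee_pos: [0.5949, -0.1227, 0.2223]
tool_rot: [0.001, 0.934, 0.357, 0.002]
wrist_force: [0.3, 0.4, -0.1]
opening: 0.032
gripper_force: 0.0
```

```bash
python3 -c "
from h import *
s=manip.state();print(s['ee_pos'],s['time'],s['wrist_force'].round(1))
print(manip.finish_job())"
```

```text
[ 0.59485269 -0.1227066   0.22226112] 38.2 [ 0.3  0.4 -0.1]
the job is handed in; nothing more can be done
None
```

The job is handed in at 38.2 s (no verdict returned): the book is against the back stop with only its spine out and all four nuts reached their stops crisscross in two rounds (then one re-check of front right), but I viewed 12 pictures, over the limit of 10.

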